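# Take down the sample stack of a contact-angle stage

## Task

The measurement is over: take the stack on the sample stage apart, one piece at a time from the top down, and put each piece away in its own place. The specimen puck goes face up into the white dish, the slide holder into the long tray, the round chuck into the round tray and the square riser into the square tray, each lying flat inside the rim; set the pieces down rather than dropping them, do not tip the puck over, and do not disturb the dropper bottle or the ball standard.

Things in the scene. Friction and masses are not known exactly. Their poses are not given: they have to be found in the camera images.
- mount_centre (a point): Specimen puck, the top piece of the stack: black round mount, 30 mm diameter, 18 mm high, about 30 g, with a small bright rectangle of metal in its upper face. Stands on the slide holder. This point: its centre, 9 mm above its underside; z is up.
- holder_centre (a point): Slide holder, second from the top: beige plastic bar 76 mm long (its x) by 32 mm wide (its y) by 14 mm high, about 50 g. Lies across the round chuck, overhanging it at both ends. This point: its centre, 7 mm above its underside.
- chuck_centre (a point): Round chuck, third from the top: bare aluminium disc with ring grooves, 50 mm diameter, 16 mm high, about 85 g. Lies on the square riser. This point: its centre, 8 mm above its underside; z is up.
- riser_centre (a point): Square riser, the bottom piece: dark steel-grey block 60 by 60 mm (x, y), 22 mm high, about 210 g. Stands in the middle (within 3 mm) of the sample stage, a fixed black double plate 104 mm square on three knurled feet, whose top is 62 mm above the bench and whose sides are parallel to the riser's within 4 degrees. The pieces of the stack are centred over one another within 5 mm; the whole stack reaches 132 mm above the bench. This point: its centre, 11 mm above its underside.
- dish_floor (a point): White ceramic dish for the specimen puck, fixed to the bench: 90 mm outer, 84 mm inner diameter, rim 9 mm above the bench, flat floor 3 mm above the bench. This point: centre of its floor; z is up.
- long_tray_floor (a point): Long tray for the slide holder, inside 92 mm (its x) by 48 mm (its y). Fixed to the bench, grey plastic with a dark liner; floor 3 mm above the bench, rim 5 mm wide, 5 mm above the floor (top 8 mm above the bench). This point: centre of its floor; x along its length.
- round_tray_floor (a point): Round tray for the chuck, inside diameter 66 mm, outside 76 mm. Fixed to the bench, grey plastic with a dark liner; floor 3 mm above the bench, rim 5 mm wide, 5 mm above the floor (top 8 mm above the bench). This point: centre of its floor; z is up.
- square_tray_floor (a point): Square tray for the riser, inside 76 by 76 mm. Fixed to the bench, grey plastic with a dark liner; floor 3 mm above the bench, rim 5 mm wide, 5 mm above the floor (top 8 mm above the bench). This point: centre of its floor; x and y along its sides.
- bottle_centre (a point): Bystander: amber glass dropper bottle with white cap, 34 mm diameter, 62 mm high, standing loose on the bench. This point: its centre.
- standard_centre (a point): Bystander: ball standard, a 12 mm steel ball on a thin stem on a 36 mm square aluminium foot, 42 mm high, standing loose on the bench. This point: half-way up.
Not all that is in view belongs to the job. What is shaped like the part that bears chuck_centre but pink is not meant. Leave any purple look-alike of the part that bears riser_centre alone.

How it is judged:
By the outcome, as a careful person would: the job done as asked, in the order asked, and still so for the second after the job is handed in, with the robot touching nothing.
It also fails if it takes over 112 s, if anything falls off the work surface, if the arm or the gripper's body presses on something with over 40 N, if the wrist force passes 120 N, or if a joint passes its speed limit or range.

## Robot

A 6-joint arm with a two-finger parallel gripper is mounted at the origin on the work surface. World frame = base frame: x ahead of the robot, y to its left, z up, the work surface at z = 0. Lengths are in m, angles in degrees, forces in N, time in s.
With the tool pointing down it reaches from about 0.4 to 0.825 m from the base axis. Payload 7 kg.
Tool frame: the origin (TCP) lies midway between the tips of the shut fingers; the grasp point (between the pads) lies 19 mm behind it (grip_depth is the distance from the TCP to the grasp point, in m); z points along the fingers, y is the direction in which the jaws open and shut (so a half turn about z gives the same grasp; the last joint's range is limited). The gripper opens to 88 mm and grips with 3 to 60 N. Pads are 19 mm wide; open, the fingers measure 130 mm over their backs; the gripper's body (78 mm by 193 mm) begins 47 mm behind the grasp point.
Start: joints at [92.367, 20.546, 0.682, 0, -70.136, -16.507], TCP at [0.165, 0.655, 0.227] pointing down, gripper open.
Joint ranges: [-176.03, 176.03], [-82.01, 121.73], [-58.28, 71.71], [-173.87, 95.51], [-174.79, -0.11], [-173.66, 173.66]. Speed limits (degrees/s): [136.94, 136.94, 172.46, 180, 180, 180].

## Interface

Orientations are given as [roll, pitch, yaw] about the fixed x, y, z axes, in that order (R = Rz(yaw) Ry(pitch) Rx(roll)).
In Python, from plant import * gives the robot as it stands.
- The arm moves only by the shell command python3 -m inch 'ROWS'. ROWS is JSON, a list of rows, each an object of numbers: "ax", "ay", "az": the turn, a rotation vector about the tool's x, y, z in degrees; "dx", "dy", "dz": the shift along the tool's x, y, z in mm; "fingers": the finger opening in mm, from 0 to 87.6. In form: [{"ax": .., "ay": .., "az": .., "dx": .., "dy": .., "dz": .., "fingers": ..}, ...]. A call has 1 to 8 rows; each row is the pose to reach, as a shift and turn from the pose commanded when the call began, along the tool's axes at that moment; what a row does not reach only later rows make up. A row lasts 1/8 s, in which the tool goes at most 62.5 mm and 10.7 degrees, less where a joint would pass 70% of its speed; a pose out of reach is approached as far as the arm can. A call with a gripper value outside its range is refused whole. The fingers move at their own pace and stop on an object; the grip force is fixed at half the most. Time passes only in rows, so rows that repeat a pose let the fingers close. It gives the time, the measured TCP pose, the force and the opening at its end, in the units of the state.
- get_obs(): the state, without advancing time (a new reading comes with each control period).
- snapshot(name): name is "scene" or "side" or "wrist"; returns a dict with "image" (480x640x3 uint8, red, green, blue), "fx", "fy", "cx", "cy" (pixels), "rvec" (rotation vector, rad) and "tvec" (3), from world to camera coordinates, as OpenCV has them. Camera axes: x right, y down, z forward; pixel columns grow to the right and rows downward; lengths in m; the calibration is good to about 2 mm. A picture is of the moment at which its call begins. There is no depth.
- close_job(): hands the job in, once; it reports no verdict.
Trained networks look in the newest picture that a camera, given by its name, has taken for a name from the list of things; names that differ only in an ending like _2 or _b are one class to them, and where a whole thing is asked for, a point or a joint stands for the part that bears it (a point fixed in the world has none). Each returns a list of dicts, best first, with "score" (0 to 1); they miss things now and then, are a little off and sometimes report something else, mostly with a low value. They report only what shows in the picture. A call takes as long as a camera call. They do not tell look-alikes from the thing itself.
- search_frame(target, camera): "bbox" ([centre column, centre row, width, height] in pixels, round what is visible of it).
- trace(target, camera): "mask" (480x640 bool, what is visible of it) and "bbox" ([centre column, centre row, width, height] in pixels, round what is visible of it).
- landmark_of(target, camera): "position" ([column, row] in pixels: a listed point, or the origin of a listed thing).
The state is a dict: "clock": time; "joint_pos": joint angles; "qvel": joint speeds; "tau": joint torques, N m; "tool_pos": TCP position; "orientation": TCP orientation; "force": force on the tool from outside, world axes, zero at the start; "moment": the same for the moment, N m; "opening": finger opening in m.
Only numpy, scipy, OpenCV 4.12 (cv2) and the standard library are available. Lean on these libraries where they do the work, as an engineer would, in place of code of your own. Each camera call takes 0.05 s, during which the arm holds its last target.

## Working session

There is one attempt and no reset: what is moved stays moved. The work goes in short steps, Python scripts to look and compute and a shell command to move; the robot and the scene stay as the last step left them, time stands still between calls to the robot, and variables do not carry over. Pictures are saved under pics/ and viewed, and the job is handed in when it is done.

```bash
ls; mkdir -p pics
cat > h.py <<'E'
from plant import *
import numpy as np, cv2
from scipy.spatial.transform import Rotation as Rn
def snap(c,f=None):
    s=snapshot(c)
    if f: cv2.imwrite('pics/'+f+'.png',cv2.cvtColor(np.asarray(s['image']),cv2.COLOR_RGB2BGR))
    return s
def P(s,X):
    K=np.array([[s['fx'],0,s['cx']],[0,s['fy'],s['cy']],[0,0,1.]])
    return cv2.projectPoints(np.array(X,float).reshape(-1,3),np.array(s['rvec'],float),np.array(s['tvec'],float),K,None)[0].reshape(-1,2)
def ray(s,px,z):
    R=cv2.Rodrigues(np.array(s['rvec'],float))[0];t=np.array(s['tvec'],float).ravel()
    C=-R.T@t; d=R.T@np.array([(px[0]-s['cx'])/s['fx'],(px[1]-s['cy'])/s['fy'],1.])
    return C+d*(z-C[2])/d[2]
E
python3 - <<'E'
from h import *
print(get_obs())
for c in ['scene','side','wrist']:
    s=snap(c,c+'0'); R=cv2.Rodrigues(np.array(s['rvec'],float))[0]; print(c,-R.T@np.array(s['tvec']).ravel(),s['fx'])
    Z=dict(mount_centre=.123,holder_centre=.107,chuck_centre=.092,riser_centre=.073,dish_floor=.003,long_tray_floor=.003,round_tray_floor=.003,square_tray_floor=.003,bottle_centre=.031,standard_centre=.021)
    for k,z in Z.items():
        for d in landmark_of(k,c)[:3]:
            print(k,round(d['score'],2),np.round(d['position'],1),np.round(ray(s,d['position'],z),4))
E
```

```text
pics
{'clock': 0.0, 'joint_pos': array([ 9.23667355e+01,  2.05906392e+01,  6.33504553e-01, -1.73450492e-02,
       -7.01360353e+01, -1.65055753e+01]), 'qvel': array([-0.00745077, -0.02914011, -0.01797283, -0.0306975 ,  0.00514798,
       -0.00456897]), 'tau': array([ 1.60283129e-03, -5.82723749e+01,  2.93043405e+01,  6.99700847e+00,
        7.07450919e-03, -1.53832971e-04]), 'tool_pos': array([0.16482293, 0.65406577, 0.22563836]), 'orientation': array([ 1.79906037e+02, -1.08390201e-02, -1.41447378e+01]), 'force': array([ 0.2598972 ,  0.81718527, -1.12865609]), 'moment': array([-0.00011337, -0.01701416,  0.0014079 ]), 'opening': 0.08794453001076817}
scene [1.2062423  0.38124288 0.54242847] 455.5378351017381
mount_centre 0.77 [226.5 246. ] [ 0.6777 -0.1288  0.123 ]
mount_centre 0.54 [337.7 259.5] [0.624  0.0711 0.123 ]
holder_centre 0.86 [230.7 257.1] [ 0.6849 -0.1157  0.107 ]
chuck_centre 0.73 [228.6 258.2] [ 0.6718 -0.1338  0.092 ]
chuck_centre 0.65 [278.5 265.6] [ 0.6491 -0.0369  0.092 ]
riser_centre 0.79 [227.1 268.6] [ 0.6792 -0.1342  0.073 ]
riser_centre 0.78 [283.3 327.8] [0.768
[... 662 characters left out ...]

riser_centre 0.73 [402.1 282.5] [ 0.6822 -0.1178  0.073 ]
riser_centre 0.65 [380.4 260.5] [ 0.6712 -0.0546  0.073 ]
dish_floor 0.68 [238.2 202.4] [0.4958 0.2904 0.003 ]
dish_floor 0.29 [404.  271.9] [ 0.7397 -0.0307  0.003 ]
long_tray_floor 0.81 [328.1 225.4] [0.6537 0.1505 0.003 ]
long_tray_floor 0.59 [404.  278.7] [ 0.7311 -0.0476  0.003 ]
long_tray_floor 0.39 [238.2 204.5] [0.4938 0.2829 0.003 ]
round_tray_floor 0.95 [263.5 298.3] [ 0.4656 -0.0095  0.003 ]
square_tray_floor 0.78 [323.1 427.3] [ 0.4738 -0.291   0.003 ]
bottle_centre 0.67 [332.2 272. ] [ 0.597  -0.0131  0.031 ]
bottle_centre 0.2 [327.5 224.5] [0.6399 0.1211 0.031 ]
wrist [0.24682398 0.63545407 0.3841995 ] 357.9064887222453
```

View pics/scene0.png

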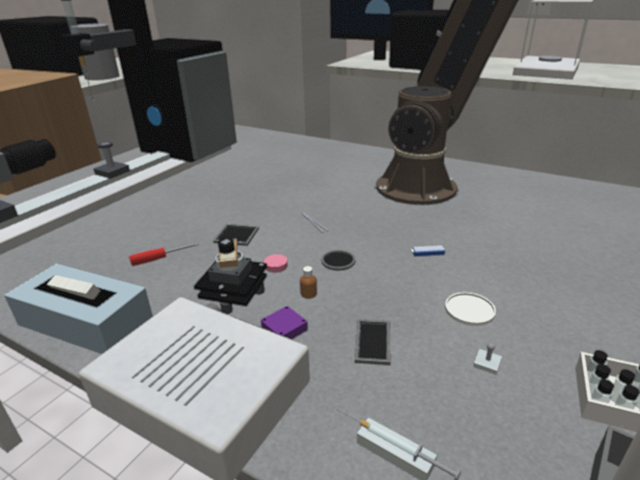

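View pics/side0.png

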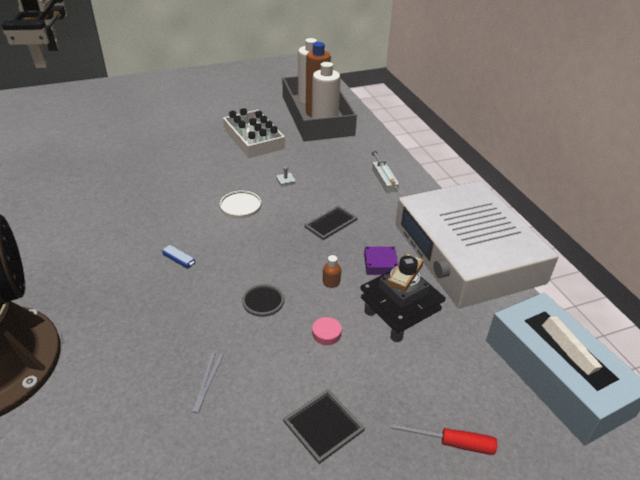

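View pics/wrist0.png

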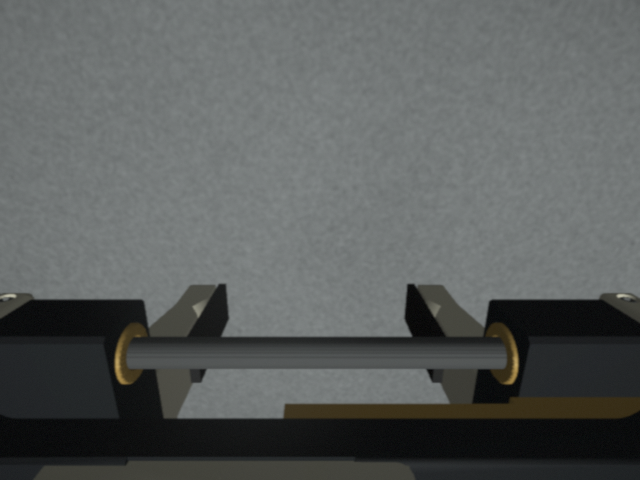

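The stack shows at about (228,265) in scene and (404,280) in side. The purple block (283,325) and pink disc (277,262) are the decoys. The trays and the dish were found. Next I'll move to views from the wrist camera.

```bash
cat >> h.py <<'E'
def toolR(o=None):
    o=o or get_obs(); return Rn.from_euler('xyz',o['orientation'],degrees=True)
def delta(target,yaw=None):
    o=get_obs(); R=toolR(o); d=R.inv().apply(np.array(target)-o['tool_pos'])*1000
    r=[0,0,0]
    if yaw is not None:
        r=(R.inv()*Rn.from_euler('xyz',[180,0,yaw],degrees=True)).as_rotvec(degrees=True)
    print('clock',round(o['clock'],2),'tcp',np.round(o['tool_pos'],4),'rpy',np.round(o['orientation'],2),'F',np.round(o['force'],1),'op',round(o['opening'],4))
    print('dxyz',np.round(d,1),'axyz',np.round(r,1),'|d|',round(np.linalg.norm(d)))
E
python3 - <<'E'
from h import *
delta([.45,.22,.3],-14.1)
s=snapshot('wrist'); R=cv2.Rodrigues(np.array(s['rvec'],float))[0]
T=toolR().as_matrix(); print((T.T@R.T).round(3)); print(get_obs()['joint_pos'])
E
```

```text
clock 1.65 tcp [0.1649 0.6545 0.2265] rpy [180.     0.   -14.14] F [-0.   0.8  0.5] op 0.0877
dxyz [382.6 351.7 -73.5] axyz [ 0.  0. -0.] |d| 525
[[ 0.    -0.95  -0.311]
 [ 1.    -0.     0.001]
 [-0.001 -0.311  0.95 ]]
[ 9.23653567e+01  2.05460819e+01  6.81915288e-01 -2.13605709e-03
 -7.01373534e+01 -1.65065538e+01]
```

```bash
python3 -m inch '[{"dx":380,"dy":350,"dz":-73},{"dx":380,"dy":350,"dz":-73},{"dx":380,"dy":350,"dz":-73},{"dx":380,"dy":350,"dz":-73},{"dx":380,"dy":350,"dz":-73},{"dx":380,"dy":350,"dz":-73},{"dx":380,"dy":350,"dz":-73},{"dx":380,"dy":350,"dz":-73}]'; python3 -m inch '[{"dx":0},{"dx":0},{"dx":0},{"dx":0}]'
python3 - <<'E'
from h import *
s=snap('wrist','w1')
delta([.58,-.1,.32],-14.1); print(get_obs()['joint_pos'])
E
```

```text
clock 1.75 tcp [0.1649 0.6545 0.2266] rpy [-180.     -0.    -14.14] F [-0.4 -0.4  0.6] op 0.088
dxyz [586.8 630.2 -93.4] axyz [-0. -0. -0.] |d| 866
[ 9.23652067e+01  2.05440498e+01  6.81443623e-01  9.11856820e-04
 -7.01371844e+01 -1.65063486e+01]$[0]: bad value
$[0]: bad value
```

View pics/w1.png

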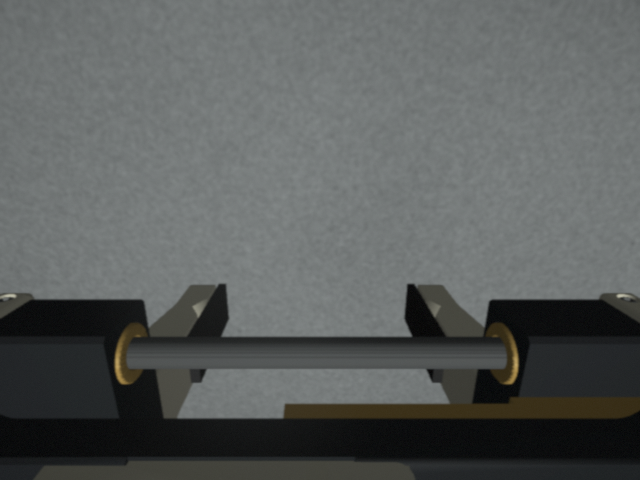

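Every key is required in each row.

```bash
python3 -m inch '[{"ax":0,"ay":0,"az":0,"dx":380,"dy":350,"dz":-73,"fingers":87},{"ax":0,"ay":0,"az":0,"dx":380,"dy":350,"dz":-73,"fingers":87},{"ax":0,"ay":0,"az":0,"dx":380,"dy":350,"dz":-73,"fingers":87},{"ax":0,"ay":0,"az":0,"dx":380,"dy":350,"dz":-73,"fingers":87},{"ax":0,"ay":0,"az":0,"dx":380,"dy":350,"dz":-73,"fingers":87},{"ax":0,"ay":0,"az":0,"dx":380,"dy":350,"dz":-73,"fingers":87},{"ax":0,"ay":0,"az":0,"dx":380,"dy":350,"dz":-73,"fingers":87},{"ax":0,"ay":0,"az":0,"dx":380,"dy":350,"dz":-73,"fingers":87}]'
python3 -m inch '[{"ax":0,"ay":0,"az":0,"dx":0,"dy":0,"dz":0,"fingers":87},{"ax":0,"ay":0,"az":0,"dx":0,"dy":0,"dz":0,"fingers":87}]'
python3 - <<'E'
from h import *
s=snap('wrist','w2')
delta([.58,-.1,.32],-14.1); print(get_obs()['joint_pos'])
E
```

```text
clock: 2.75
tool_pos: [0.4368, 0.2386, 0.2973]
orientation: [-179.9, -0.0, -14.1]
force: [0.5, 1.7, -1.0]
opening: 0.0868
clock: 3.0
tool_pos: [0.4362, 0.24, 0.2965]
orientation: [-180.0, 0.0, -14.2]
force: [0.3, 0.4, 0.7]
opening: 0.087
clock 3.05 tcp [0.4358 0.2406 0.2964] rpy [-1.800e+02  1.000e-02 -1.414e+01] F [ 0.5  0.9 -0.9] op 0.087
dxyz [223.  295.1 -23.7] axyz [-0.  0. -0.] |d| 371
[ 5.15555608e+01  1.26189855e+00 -1.44814812e+01 -1.35686329e-02
 -7.42586293e+01  2.43081116e+01]
```

View pics/w2.png

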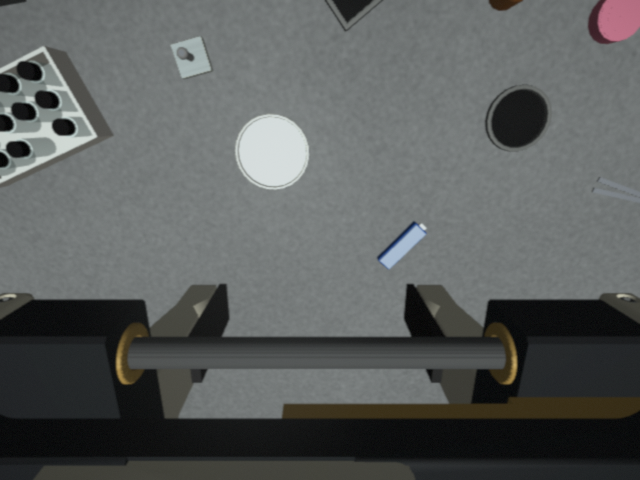

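The wrist view shows the dish at (272,152), the round tray at (517,117) and the standard at (190,58). I'll measure those, then look over the stack.

```bash
python3 - <<'E'
from h import *
s=snap('wrist')
for k,z in dict(dish_floor=.006,round_tray_floor=.006).items():
    for d in trace(k,'wrist')[:2]:
        m=d['mask'].astype(np.uint8); c=max(cv2.findContours(m,0,2)[0],key=cv2.contourArea)
        p=np.array([ray(s,q[0],z) for q in c])[:,:2].astype(np.float32)
        print(k,d['score'],cv2.minEnclosingCircle(p),cv2.fitEllipse(p))
    for d in landmark_of(k,'wrist')[:2]: print(d['score'],ray(s,d['position'],.003))
E
python3 -m inch '[{"ax":0,"ay":0,"az":0,"dx":223,"dy":295,"dz":-24,"fingers":87},{"ax":0,"ay":0,"az":0,"dx":223,"dy":295,"dz":-24,"fingers":87},{"ax":0,"ay":0,"az":0,"dx":223,"dy":295,"dz":-24,"fingers":87},{"ax":0,"ay":0,"az":0,"dx":223,"dy":295,"dz":-24,"fingers":87},{"ax":0,"ay":0,"az":0,"dx":223,"dy":295,"dz":-24,"fingers":87},{"ax":0,"ay":0,"az":0,"dx":223,"dy":295,"dz":-24,"fingers":87},{"ax":0,"ay":0,"az":0,"dx":223,"dy":295,"dz":-24,"fingers":87},{"ax":0,"ay":0,"az":0,"dx":223,"dy":295,"dz":-24,"fingers":87}]'
python3 - <<'E'
from h import *
s=snap('wrist','w3')
im=cv2.imread('pics/w3.png')
Z=dict(mount_centre=.123,holder_centre=.107,chuck_centre=.092,riser_centre=.073,long_tray_floor=.003,round_tray_floor=.003,square_tray_floor=.003,bottle_centre=.031)
for k,z in Z.items():
    for d in landmark_of(k,'wrist')[:3]:
        print(k,round(d['score'],2),np.round(d['position'],1),np.round(ray(s,d['position'],z),4))
delta([.58,-.1,.32],-14.1)
E
```

```text
dish_floor 0.71 ((0.49447858333587646, 0.2814518213272095), 0.04599478468298912) ((0.49493205547332764, 0.2817354202270508), (0.08892204612493515, 0.08991045504808426), 43.53388595581055)
0.62 [0.49525426 0.28418438 0.003     ]
round_tray_floor 0.62 ((0.4610884487628937, -0.012836755253374577), 0.03903473913669586) ((0.46086350083351135, -0.012681053951382637), (0.07454434037208557, 0.0767173320055008), 163.00828552246094)
0.92 [ 0.45812397 -0.0145477   0.003     ]
clock: 4.3
tool_pos: [0.5802, -0.0998, 0.3199]
orientation: [180.0, 0.1, -14.2]
force: [-0.2, 0.0, 0.9]
opening: 0.0869
mount_centre 0.86 [319.6  97.9] [ 0.6802 -0.1273  0.123 ]
holder_centre 0.88 [315.9 105.1] [ 0.6756 -0.1226  0.107 ]
chuck_centre 0.74 [340.7 211.1] [ 0.5626 -0.1224  0.092 ]
riser_centre 0.79 [208.4 113.4] [ 0.6968 -0.0096  0.073 ]
long_tray_floor 0.57 [115.6 177.3] [0.6572 0.1549 0.003 ]
round_tray_floor 0.73 [280.4 282.2] [ 0.4575 -0.0144  0.003 ]
square_tray_floor 0.56 [467.5 228.1] [ 0.4731 -0.288   0.003 ]
bottle_centre 0.87 [242.8 197.9] [ 0.594  -0.0066  0.031 ]
bottle_centre 0.27 [318.5 106.9] [ 0.6756 -0.1258  0.031 ]
clock 4.75 tcp [ 0.5802 -0.0997  0.3208] rpy [-1.7999e+02 -2.0000e-02 -1.4090e+01] F [0.  0.2 0.4] op 0.0869
dxyz [-0.1  0.4  0.8] axyz [-0. -0.  0.] |d| 1
```

View pics/w3.png

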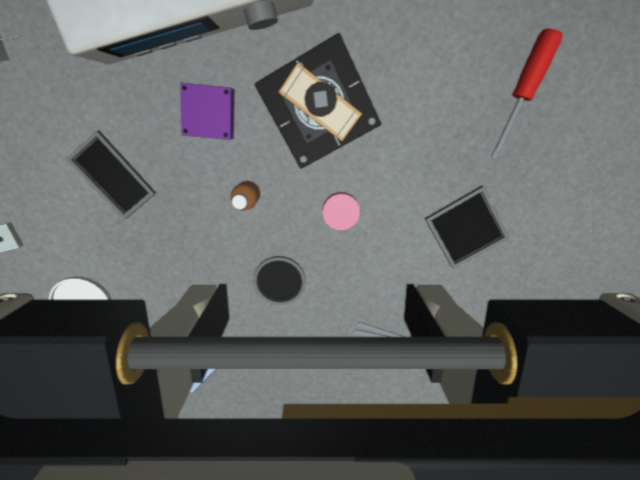

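A very clear view: puck (320,97), holder running from (290,75) to (350,130), riser and stage below it, long tray (113,175), square tray (466,226), round tray (280,280) and bottle (243,197). Now the rectangles and angles.

Run:
```python
from h import *
s=snap('wrist')
def rect(k,z,n=2):
    for d in trace(k,'wrist')[:n]:
        m=d['mask'].astype(np.uint8); c=max(cv2.findContours(m,0,2)[0],key=cv2.contourArea)
        p=np.array([ray(s,q[0],z) for q in c])[:,:2].astype(np.float32)
        (cx,cy),(w,h),a=cv2.minAreaRect(p); print(k,round(d['score'],2),'bbox',np.round(d['bbox']),'c',round(cx,4),round(cy,4),'wh',round(w,4),round(h,4),'ang of w',round(a,1))
        M=cv2.moments(p); print('   centroid',M['m10']/M['m00'],M['m01']/M['m00'])
rect('mount_centre',.132);rect('holder_centre',.114);rect('chuck_centre',.1);rect('riser_centre',.084)
rect('long_tray_floor',.008);rect('square_tray_floor',.008);rect('round_tray_floor',.008)
cv2.imwrite('pics/w3c.png',cv2.resize(cv2.imread('pics/w3.png')[20:180,220:420],None,fx=4,fy=3.75,interpolation=cv2.INTER_CUBIC))
# box height
ss=snapshot('side')
for b,t in [((462,297),(468,268)),((398,230),(400,197))]:
    B=ray(ss,b,0); print('B',B,[np.round(P(ss,[B[0],B[1],z])[0]) for z in (.04,.06,.08,.1,.12)],t)
```

```text
mount_centre 0.83 bbox [321.  98.  37.  36.] c 0.6788 -0.1277 wh 0.0285 0.0286 ang of w 29.6
   centroid 0.6787407549937177 -0.12760574138638384
holder_centre 0.59 bbox [321. 104.  85.  71.] c 0.6759 -0.1273 wh 0.075 0.0323 ang of w 39.6
   centroid 0.6743760429758814 -0.12745125594095721
chuck_centre 0.96 bbox [340. 211.  34.  40.] c 0.5645 -0.1225 wh 0.0393 0.0424 ang of w 76.3
   centroid 0.5645542084793274 -0.12239907105397597
chuck_centre 0.76 bbox [320. 104.  48.  54.] c 0.6647 -0.1099 wh 0.0348 0.0106 ang of w 35.1
   centroid 0.6652412488550198 -0.1106124423969014
riser_centre 0.72 bbox [319. 101.  65.  82.] c 0.6633 -0.1027 wh 0.0549 0.0227 ang of w 39.1
   centroid 0.6605691481423324 -0.10589920935966808
riser_centre 0.62 bbox [319. 104.  49.  58.] c 0.6633 -0.1113 wh 0.0344 0.0094 ang of w 42.1
   centroid 0.663675921036953 -0.11190838227625369
long_tray_floor 0.97 bbox [110. 175.  89.  87.] c 0.6598 0.1558 wh 0.1031 0.0628 ang of w 23.3
   centroid 0.6600838271311784 0.1557955626420662
square_tray_floor 0.63 bbox [466. 228.  83.  82.] c 0.4752 -0.2859 wh 0.0891 0.0865 ang of w 18.2
   centroid 0.4753254094006788 -0.28596385623560117
round_tray_floor 0.63 bbox [281. 281.  44.  49.] c 0.4623 -0.0142 wh 0.0736 0.0761 ang of w 41.3
   centroid 0.4626889000784577 -0.014606768927156325
B [ 0.81209057 -0.12395509  0.        ] [array([466., 281.]), array([468., 273.]), array([470., 265.]), array([473., 256.]), array([475., 248.])] (468, 268)
B [0.78869371 0.09188852 0.        ] [array([400., 215.]), array([401., 207.]), array([402., 199.]), array([404., 191.]), array([405., 183.])] (400, 197)
```

View pics/w3c.png

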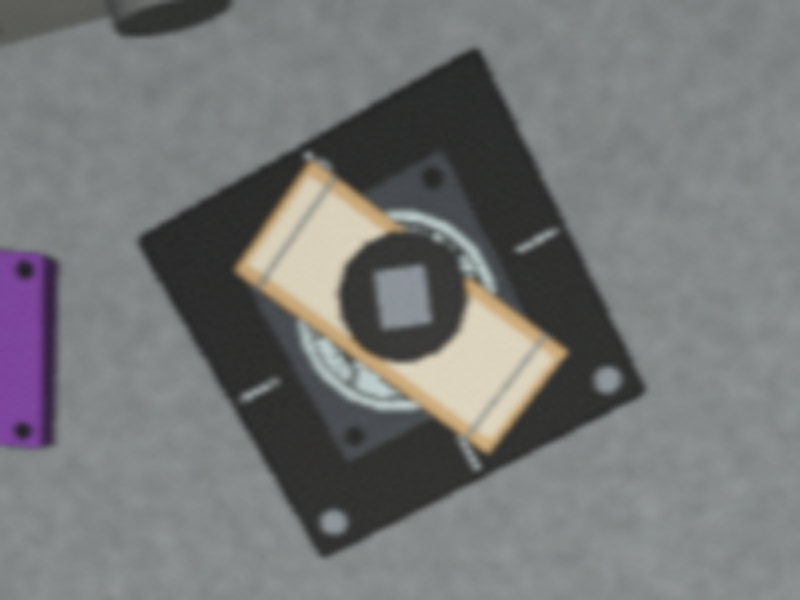

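Box about 0.075 m high, so it clears the gripper body. Now over the puck.

Run:
```python
from h import *
delta([.6788,-.1277,.165],-14.1)
```

```text
clock 5.2 tcp [ 0.5803 -0.1003  0.3205] rpy [180.     0.   -14.15] F [-0.8 -0.4 -0.4] op 0.087
dxyz [102.2   2.5 155.5] axyz [ 0.  0. -0.] |d| 186
```

```bash
python3 -m inch '[{"ax":0,"ay":0,"az":0,"dx":60,"dy":2.5,"dz":40,"fingers":60},{"ax":0,"ay":0,"az":0,"dx":102,"dy":2.5,"dz":80,"fingers":60},{"ax":0,"ay":0,"az":0,"dx":102,"dy":2.5,"dz":130,"fingers":60},{"ax":0,"ay":0,"az":0,"dx":102,"dy":2.5,"dz":155,"fingers":60},{"ax":0,"ay":0,"az":0,"dx":102,"dy":2.5,"dz":155,"fingers":60},{"ax":0,"ay":0,"az":0,"dx":102,"dy":2.5,"dz":155,"fingers":60}]'
python3 - <<'E'
from h import *
s=snap('wrist','w4'); delta([.6788,-.1277,.121],-14.1)
for k,z in (('mount_centre',.123),('holder_centre',.107)):
  print([ (round(d['score'],2),np.round(ray(s,d['position'],z),4)) for d in landmark_of(k,'wrist')])
for c in ('scene','side'): 
  s=snap(c,c+'4'); im=cv2.imread(f'pics/{c}4.png'); u,v=P(s,[.68,-.127,.14])[0].astype(int)
  cv2.imwrite(f'pics/{c}4c.png',cv2.resize(im[v-50:v+50,u-60:u+60],None,fx=5,fy=5,interpolation=2))
E
```

```text
clock: 5.95
tool_pos: [0.6795, -0.1277, 0.1672]
orientation: [-180.0, -0.1, -14.1]
force: [-0.5, 0.7, 1.3]
opening: 0.0598
clock 6.0 tcp [ 0.6796 -0.1277  0.1677] rpy [-179.97   -0.18  -14.12] F [-0.3 -0.1 -0.5] op 0.0597
dxyz [-0.9  0.3 46.7] axyz [-0.  -0.2 -0. ] |d| 47
[(0.75, array([ 0.6812, -0.1269,  0.123 ]))]
[]
```

View pics/w4.png

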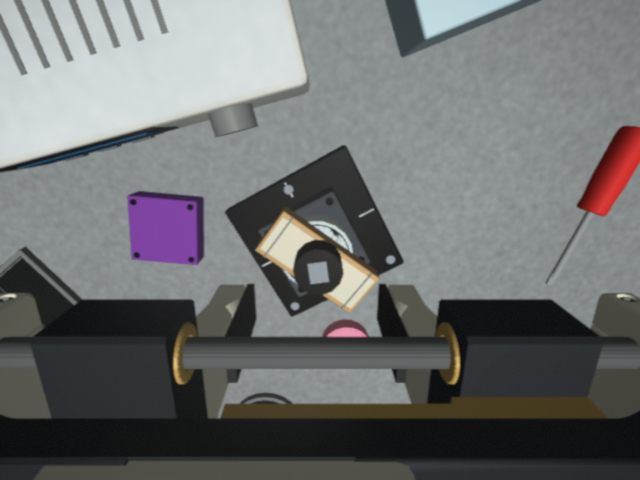

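View pics/scene4c.png

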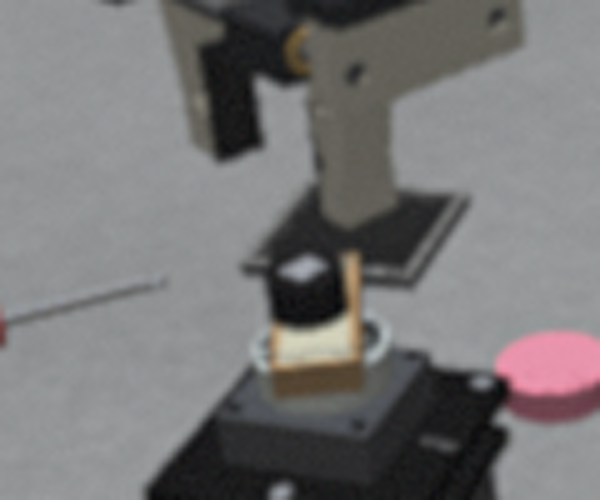

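View pics/side4c.png

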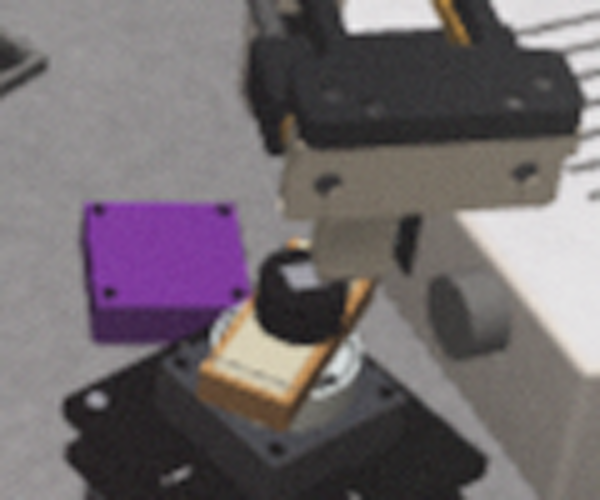

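The puck is centred between the fingers (318 against 316). I'll descend, close and lift.

```bash
python3 -m inch '[{"ax":0,"ay":0,"az":0,"dx":0,"dy":0,"dz":20,"fingers":60},{"ax":0,"ay":0,"az":0,"dx":0,"dy":0,"dz":40,"fingers":60},{"ax":0,"ay":0,"az":0,"dx":0,"dy":0,"dz":45,"fingers":60},{"ax":0,"ay":0,"az":0,"dx":0,"dy":0,"dz":45,"fingers":60},{"ax":0,"ay":0,"az":0,"dx":0,"dy":0,"dz":45,"fingers":60}]'
python3 -m inch '[{"ax":0,"ay":0,"az":0,"dx":0,"dy":0,"dz":0,"fingers":40},{"ax":0,"ay":0,"az":0,"dx":0,"dy":0,"dz":0,"fingers":34},{"ax":0,"ay":0,"az":0,"dx":0,"dy":0,"dz":0,"fingers":28},{"ax":0,"ay":0,"az":0,"dx":0,"dy":0,"dz":0,"fingers":22},{"ax":0,"ay":0,"az":0,"dx":0,"dy":0,"dz":0,"fingers":22},{"ax":0,"ay":0,"az":0,"dx":0,"dy":0,"dz":0,"fingers":22}]'
```

```text
clock: 6.82
tool_pos: [0.6792, -0.1276, 0.1217]
orientation: [-180.0, -0.1, -14.1]
force: [0.1, -0.3, 0.2]
opening: 0.0598
clock: 7.58
tool_pos: [0.6786, -0.1276, 0.1206]
orientation: [180.0, -0.0, -14.1]
force: [-0.4, -0.5, 1.2]
opening: 0.0291
```

```bash
python3 -m inch '[{"ax":0,"ay":0,"az":0,"dx":0,"dy":0,"dz":-5,"fingers":22},{"ax":0,"ay":0,"az":0,"dx":0,"dy":0,"dz":-25,"fingers":22},{"ax":0,"ay":0,"az":0,"dx":0,"dy":0,"dz":-60,"fingers":22},{"ax":0,"ay":0,"az":0,"dx":0,"dy":0,"dz":-90,"fingers":22},{"ax":0,"ay":0,"az":0,"dx":0,"dy":0,"dz":-90,"fingers":22}]'
python3 - <<'E'
from h import *
s=snap('wrist','w5'); delta([.496,.283,.13],-14.1)
for d in trace('holder_centre','wrist')[:1]:
        m=d['mask'].astype(np.uint8); c=max(cv2.findContours(m,0,2)[0],key=cv2.contourArea)
        p=np.array([ray(s,q[0],.114) for q in c])[:,:2].astype(np.float32)
        print(d['score'],cv2.minAreaRect(p))
s=snap('scene','scene5'); im=cv2.imread('pics/scene5.png'); cv2.imwrite('pics/scene5c.png',cv2.resize(im[150:320,140:340],None,fx=4,fy=3.5,interpolation=2))
E
```

```text
clock: 8.2
tool_pos: [0.6801, -0.1277, 0.2141]
orientation: [-179.9, -0.3, -14.1]
force: [-0.5, 0.2, -0.1]
opening: 0.0292
clock 8.25 tcp [ 0.6791 -0.1275  0.212 ] rpy [-1.7995e+02 -1.4000e-01 -1.4140e+01] F [ 0.7 -0.9 -0.8] op 0.0293
dxyz [-278.1 -353.2   81.7] axyz [-0.1 -0.1 -0. ] |d| 457
0.93 ((0.6778807044029236, -0.12812450528144836), (0.07688885927200317, 0.03412335738539696), 39.64276885986328)
```

View pics/w5.png

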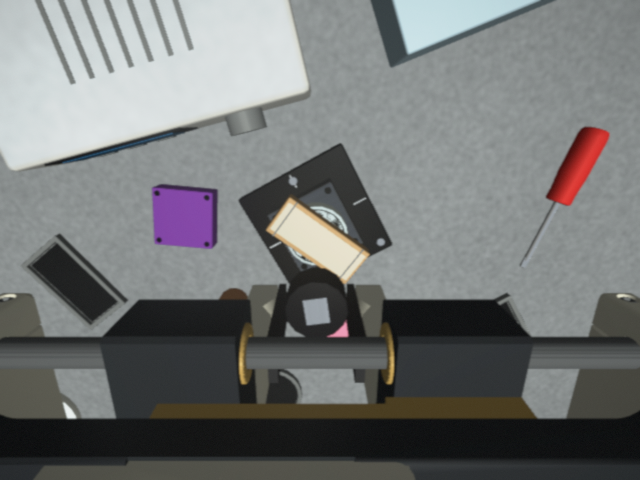

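View pics/scene5c.png

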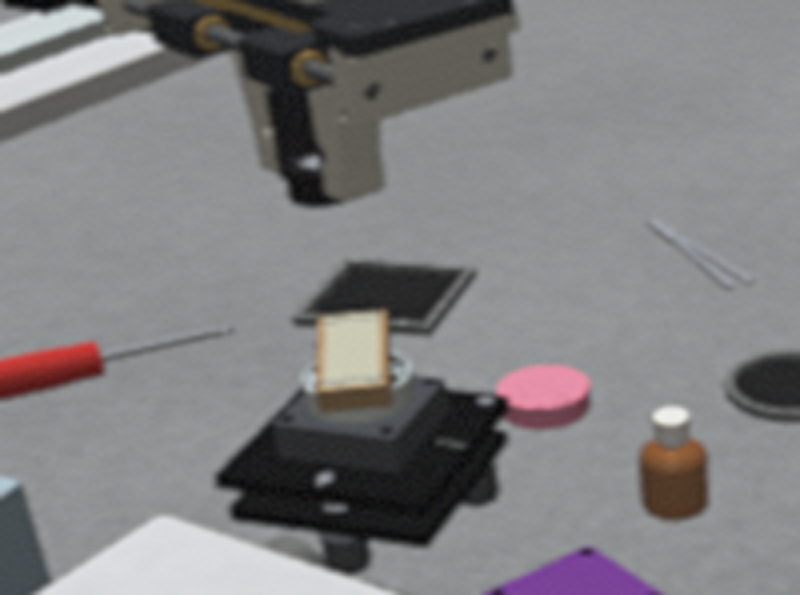

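The puck is held upright, and the holder stayed at (0.678,-0.128), 39.6°. Travelling to the dish.

```bash
python3 -m inch '[{"ax":0,"ay":0,"az":0,"dx":-278,"dy":-353,"dz":0,"fingers":22},{"ax":0,"ay":0,"az":0,"dx":-278,"dy":-353,"dz":0,"fingers":22},{"ax":0,"ay":0,"az":0,"dx":-278,"dy":-353,"dz":0,"fingers":22},{"ax":0,"ay":0,"az":0,"dx":-278,"dy":-353,"dz":0,"fingers":22},{"ax":0,"ay":0,"az":0,"dx":-278,"dy":-353,"dz":0,"fingers":22},{"ax":0,"ay":0,"az":0,"dx":-278,"dy":-353,"dz":0,"fingers":22},{"ax":0,"ay":0,"az":0,"dx":-278,"dy":-353,"dz":0,"fingers":22},{"ax":0,"ay":0,"az":0,"dx":-278,"dy":-353,"dz":0,"fingers":22}]'
python3 - <<'E'
from h import *
s=snap('wrist','w6'); delta([.496,.283,.03],-14.1)
for d in trace('dish_floor','wrist')[:1]:
        m=d['mask'].astype(np.uint8); c=max(cv2.findContours(m,0,2)[0],key=cv2.contourArea)
        p=np.array([ray(s,q[0],.008) for q in c])[:,:2].astype(np.float32)
        print(d['score'],cv2.minEnclosingCircle(p))
E
```

```text
clock: 9.35
tool_pos: [0.4933, 0.2854, 0.2095]
orientation: [179.9, 0.1, -13.9]
force: [0.2, -0.5, -0.1]
opening: 0.0287
clock 9.4 tcp [0.4936 0.2851 0.2095] rpy [ 1.7993e+02  6.0000e-02 -1.3960e+01] F [0.1 1.2 0.3] op 0.0293
dxyz [  3.    1.2 179.5] axyz [0.1 0.1 0.1] |d| 179
0.58 ((0.49541112780570984, 0.2817794680595398), 0.04514892399311066)
```

View pics/w6.png

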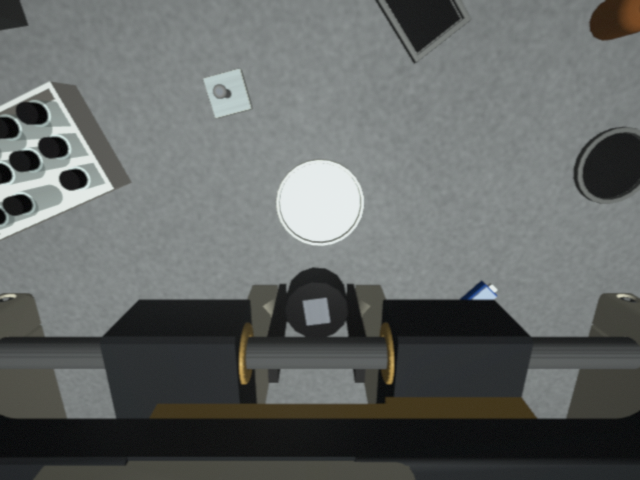

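```bash
python3 -m inch '[{"ax":0,"ay":0,"az":0,"dx":2,"dy":2,"dz":50,"fingers":22},{"ax":0,"ay":0,"az":0,"dx":2,"dy":2,"dz":100,"fingers":22},{"ax":0,"ay":0,"az":0,"dx":2,"dy":2,"dz":150,"fingers":22},{"ax":0,"ay":0,"az":0,"dx":2,"dy":2,"dz":180,"fingers":22},{"ax":0,"ay":0,"az":0,"dx":2,"dy":2,"dz":190,"fingers":22},{"ax":0,"ay":0,"az":0,"dx":2,"dy":2,"dz":190,"fingers":22},{"ax":0,"ay":0,"az":0,"dx":2,"dy":2,"dz":190,"fingers":22}]'
python3 - <<'E'
from h import *
delta([.4955,.282,.0096],-14.1)
E
```

```text
clock: 10.32
tool_pos: [0.4976, 0.2807, 0.0219]
orientation: [-179.9, -0.1, -14.1]
force: [0.4, 0.3, 0.6]
opening: 0.0286
clock 10.32 tcp [0.4976 0.2807 0.0219] rpy [-1.7989e+02 -7.0000e-02 -1.4150e+01] F [0.4 0.3 0.6] op 0.0286
dxyz [-2.4 -0.8 12.3] axyz [-0.1 -0.1 -0. ] |d| 13
```

```bash
python3 -m inch '[{"ax":0,"ay":0,"az":0,"dx":-2,"dy":-1,"dz":5,"fingers":22},{"ax":0,"ay":0,"az":0,"dx":-2,"dy":-1,"dz":9,"fingers":22},{"ax":0,"ay":0,"az":0,"dx":-2,"dy":-1,"dz":11,"fingers":22},{"ax":0,"ay":0,"az":0,"dx":-2,"dy":-1,"dz":11,"fingers":22},{"ax":0,"ay":0,"az":0,"dx":-2,"dy":-1,"dz":11,"fingers":22}]'
python3 -m inch '[{"ax":0,"ay":0,"az":0,"dx":0,"dy":0,"dz":0.5,"fingers":22},{"ax":0,"ay":0,"az":0,"dx":0,"dy":0,"dz":0.5,"fingers":22}]'
```

```text
clock: 10.95
tool_pos: [0.495, 0.2818, 0.0096]
orientation: [-180.0, -0.0, -14.1]
force: [-1.0, -0.0, 1.0]
opening: 0.0288
clock: 11.2
tool_pos: [0.495, 0.2817, 0.0095]
orientation: [-180.0, -0.0, -14.1]
force: [-2.8, -1.1, 6.0]
opening: 0.029
```

Contact at 6 N, so it is down. I'll open gently and lift.

```bash
python3 -m inch '[{"ax":0,"ay":0,"az":0,"dx":0,"dy":0,"dz":0,"fingers":31},{"ax":0,"ay":0,"az":0,"dx":0,"dy":0,"dz":0,"fingers":33},{"ax":0,"ay":0,"az":0,"dx":0,"dy":0,"dz":0,"fingers":38},{"ax":0,"ay":0,"az":0,"dx":0,"dy":0,"dz":0,"fingers":38},{"ax":0,"ay":0,"az":0,"dx":0,"dy":0,"dz":-15,"fingers":38},{"ax":0,"ay":0,"az":0,"dx":0,"dy":0,"dz":-50,"fingers":50},{"ax":0,"ay":0,"az":0,"dx":0,"dy":0,"dz":-100,"fingers":60},{"ax":0,"ay":0,"az":0,"dx":0,"dy":0,"dz":-150,"fingers":60}]'
python3 - <<'E'
from h import *
s=snap('side','side7'); im=cv2.imread('pics/side7.png'); cv2.imwrite('pics/side7c.png',cv2.resize(im[120:260,160:360],None,fx=4,fy=4,interpolation=2))
delta([.65,-.12,.2],39.6); print(get_obs()['joint_pos'])
E
```

```text
clock: 12.2
tool_pos: [0.4949, 0.2815, 0.1616]
orientation: [-180.0, -0.0, -14.1]
force: [-0.5, -0.0, 0.1]
opening: 0.0589
clock 12.25 tcp [0.4979 0.2836 0.1691] rpy [-179.53   -0.4   -14.05] F [2.6 2.6 6.9] op 0.0593
dxyz [245.7 354.3 -32. ] axyz [ -0.2  -0.6 -53.7] |d| 432
[ 49.32205423  13.20600224 -17.65902813   0.17563934 -58.53610678
  26.53479694]
```

View pics/side7c.png

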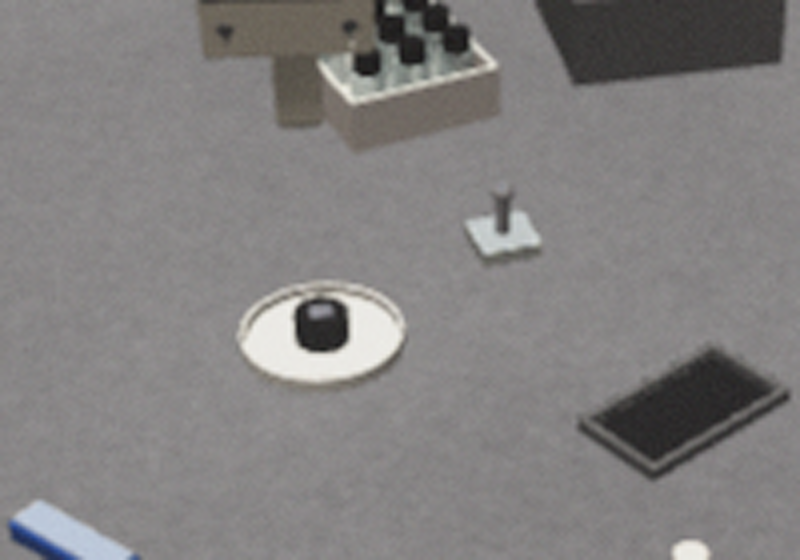

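The puck is upright in the dish with its bright face up. Now the holder.

```bash
python3 -m inch '[{"ax":0,"ay":0,"az":-10,"dx":0,"dy":50,"dz":-15,"fingers":60},{"ax":0,"ay":0,"az":-20,"dx":276,"dy":354,"dz":-15,"fingers":60},{"ax":0,"ay":0,"az":-30,"dx":276,"dy":354,"dz":-15,"fingers":60},{"ax":0,"ay":0,"az":-40,"dx":276,"dy":354,"dz":-15,"fingers":60},{"ax":0,"ay":0,"az":-53.7,"dx":276,"dy":354,"dz":-15,"fingers":60},{"ax":0,"ay":0,"az":-53.7,"dx":276,"dy":354,"dz":-15,"fingers":60},{"ax":0,"ay":0,"az":-53.7,"dx":276,"dy":354,"dz":-15,"fingers":60},{"ax":0,"ay":0,"az":-53.7,"dx":276,"dy":354,"dz":-15,"fingers":60}]'
python3 - <<'E'
from h import *
delta([.677,-.1277,.16],39.6); print(get_obs()['joint_pos'])
E
```

```text
clock: 13.25
tool_pos: [0.677, -0.1311, 0.1751]
orientation: [180.0, -0.0, 39.6]
force: [1.0, 1.1, 0.8]
opening: 0.0599
clock 13.25 tcp [ 0.677  -0.1311  0.1751] rpy [ 1.7996e+02 -4.0000e-02  3.9560e+01] F [1.  1.1 0.8] op 0.0599
dxyz [ 2.2 -2.6 15.1] axyz [ 0. -0. -0.] |d| 15
[ 5.19300295e+00  2.37200749e+01 -1.35821677e+00  1.06699698e-02
 -6.48607317e+01  1.24358584e+02]
```

```bash
python3 -m inch '[{"ax":0,"ay":0,"az":0,"dx":2,"dy":-2.5,"dz":10,"fingers":60},{"ax":0,"ay":0,"az":0,"dx":2,"dy":-2.5,"dz":15,"fingers":60},{"ax":0,"ay":0,"az":0,"dx":2,"dy":-2.5,"dz":15,"fingers":60}]'
python3 - <<'E'
from h import *
s=snap('wrist','w8')
for d in trace('holder_centre','wrist')[:1]:
        m=d['mask'].astype(np.uint8); c=max(cv2.findContours(m,0,2)[0],key=cv2.contourArea)
        p=np.array([ray(s,q[0],.114) for q in c])[:,:2].astype(np.float32)
        print(d['score'],cv2.minAreaRect(p))
delta([.677,-.1277,.107],39.6)
E
```

```text
clock: 13.62
tool_pos: [0.6755, -0.1249, 0.1591]
orientation: [-180.0, 0.0, 39.6]
force: [1.0, 0.8, -0.3]
opening: 0.0599
0.9 ((0.6780123114585876, -0.1259811818599701), (0.07781647145748138, 0.03167666122317314), 39.84270095825195)
clock 13.72 tcp [ 0.6761 -0.1247  0.1598] rpy [ 1.7997e+02 -3.0000e-02  3.9660e+01] F [0.9 0.7 0.6] op 0.0599
dxyz [-1.2  2.9 52.8] axyz [ 0.  -0.   0.1] |d| 53
```

View pics/w8.png

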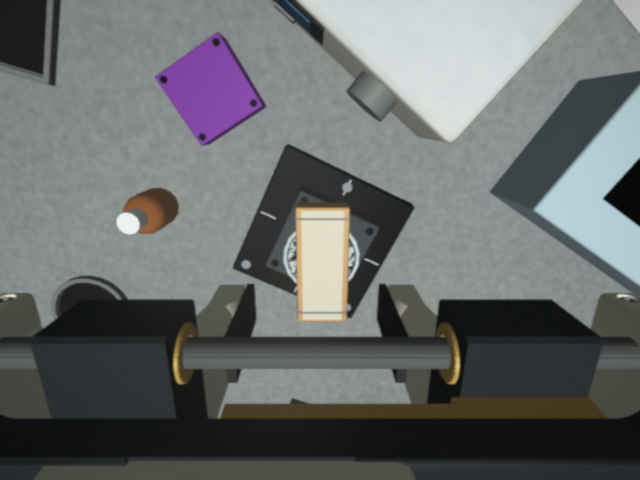

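```bash
python3 -m inch '[{"ax":0,"ay":0,"az":0,"dx":0,"dy":2,"dz":30,"fingers":50},{"ax":0,"ay":0,"az":0,"dx":0,"dy":2,"dz":45,"fingers":50},{"ax":0,"ay":0,"az":0,"dx":0,"dy":2,"dz":52.5,"fingers":50},{"ax":0,"ay":0,"az":0,"dx":0,"dy":2,"dz":52.5,"fingers":50},{"ax":0,"ay":0,"az":0,"dx":0,"dy":2,"dz":52.5,"fingers":42}]'
python3 -m inch '[{"ax":0,"ay":0,"az":0,"dx":0,"dy":0,"dz":0,"fingers":38},{"ax":0,"ay":0,"az":0,"dx":0,"dy":0,"dz":0,"fingers":34},{"ax":0,"ay":0,"az":0,"dx":0,"dy":0,"dz":0,"fingers":30},{"ax":0,"ay":0,"az":0,"dx":0,"dy":0,"dz":0,"fingers":24},{"ax":0,"ay":0,"az":0,"dx":0,"dy":0,"dz":0,"fingers":24},{"ax":0,"ay":0,"az":0,"dx":0,"dy":0,"dz":0,"fingers":24}]'
```

```text
clock: 14.35
tool_pos: [0.6779, -0.1273, 0.1074]
orientation: [179.9, -0.0, 39.6]
force: [-0.7, -0.1, 0.0]
opening: 0.0451
clock: 15.1
tool_pos: [0.6775, -0.1274, 0.1068]
orientation: [180.0, -0.0, 39.6]
force: [0.3, 0.8, 2.9]
opening: 0.0318
```

```bash
python3 -m inch '[{"ax":0,"ay":0,"az":0,"dx":0,"dy":0,"dz":-4,"fingers":24},{"ax":0,"ay":0,"az":0,"dx":0,"dy":0,"dz":-15,"fingers":24},{"ax":0,"ay":0,"az":0,"dx":0,"dy":0,"dz":-40,"fingers":24},{"ax":0,"ay":0,"az":0,"dx":0,"dy":0,"dz":-70,"fingers":24},{"ax":0,"ay":0,"az":0,"dx":0,"dy":0,"dz":-80,"fingers":24},{"ax":0,"ay":0,"az":0,"dx":0,"dy":0,"dz":-80,"fingers":24}]'
python3 - <<'E'
from h import *
s=snap('wrist','w9'); delta([.65,.14,.187],23.3)
for k,z in (('riser_centre',.084),('chuck_centre',.1),('long_tray_floor',.008)):
 for d in trace(k,'wrist')[:2]:
        m=d['mask'].astype(np.uint8); c=max(cv2.findContours(m,0,2)[0],key=cv2.contourArea)
        p=np.array([ray(s,q[0],z) for q in c])[:,:2].astype(np.float32)
        print(k,d['score'],np.round(d['bbox']),cv2.minAreaRect(p))
E
```

```text
clock: 15.85
tool_pos: [0.6776, -0.1273, 0.1872]
orientation: [180.0, -0.1, 39.6]
force: [0.8, 0.1, -1.0]
opening: 0.0315
clock 15.9 tcp [ 0.677  -0.1272  0.1861] rpy [-179.97    0.     39.55] F [-0.3 -1.6 -0.3] op 0.0313
dxyz [ 149.3 -223.3   -0.8] axyz [-0.   0.  16.2] |d| 269
riser_centre 0.79 [215.  93. 100. 101.] ((0.7123159766197205, -0.00897952914237976), (0.04987884312868118, 0.04999328777194023), 70.63272857666016)
riser_centre 0.56 [318. 220. 103.  75.] ((0.6810545325279236, -0.12437692284584045), (0.06256329268217087, 0.06171749532222748), 15.473641395568848)
chuck_centre 0.9 [316. 218.  58.  24.] ((0.6931556463241577, -0.1124463602900505), (0.014421965926885605, 0.039828263223171234), 41.46367645263672)
chuck_centre 0.82 [230. 292.  38.  22.] ((0.6061719059944153, -0.09932775795459747), (0.015068355947732925, 0.028750784695148468), 39.523712158203125)
long_tray_floor 0.56 [41. 44. 78. 85.] ((0.6472464203834534, 0.1496102213859558), (0.07075431942939758, 0.06284044682979584), 24.017601013183594)
```

View pics/w9.png

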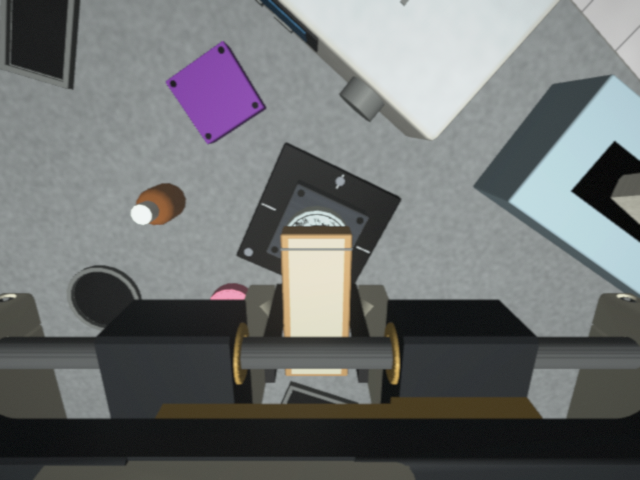

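Held level. On to the long tray.

```bash
python3 -m inch '[{"ax":0,"ay":0,"az":8,"dx":165,"dy":-230,"dz":0,"fingers":24},{"ax":0,"ay":0,"az":16,"dx":165,"dy":-230,"dz":0,"fingers":24},{"ax":0,"ay":0,"az":16,"dx":165,"dy":-230,"dz":0,"fingers":24},{"ax":0,"ay":0,"az":16,"dx":165,"dy":-230,"dz":0,"fingers":24},{"ax":0,"ay":0,"az":16,"dx":165,"dy":-230,"dz":0,"fingers":24},{"ax":0,"ay":0,"az":16,"dx":165,"dy":-230,"dz":0,"fingers":24},{"ax":0,"ay":0,"az":16,"dx":165,"dy":-230,"dz":0,"fingers":24}]'
python3 - <<'E'
from h import *
s=snap('wrist','w10'); delta([.658,.155,.187],23.3)
k,z='long_tray_floor',.008
for d in trace(k,'wrist')[:2]:
        m=d['mask'].astype(np.uint8); c=max(cv2.findContours(m,0,2)[0],key=cv2.contourArea)
        p=np.array([ray(s,q[0],z) for q in c])[:,:2].astype(np.float32)
        print(k,d['score'],np.round(d['bbox']),cv2.minAreaRect(p))
E
```

```text
clock: 16.92
tool_pos: [0.6577, 0.1547, 0.1857]
orientation: [180.0, 0.1, 23.6]
force: [-0.7, 0.0, -0.5]
opening: 0.0318
clock 16.98 tcp [0.6579 0.1542 0.1859] rpy [1.7999e+02 6.0000e-02 2.3530e+01] F [-0.1  0.5 -0. ] op 0.0315
dxyz [ 0.4 -0.7 -1.1] axyz [0.  0.1 0.2] |d| 1
long_tray_floor 0.59 [317. 190.  62.  68.] ((0.6759356260299683, 0.16582143306732178), (0.06869320571422577, 0.05840465798974037), 23.576372146606445)
```

View pics/w10.png

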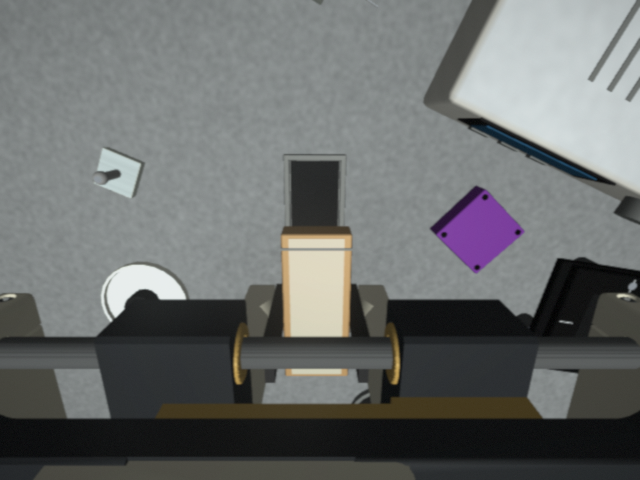

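```bash
python3 -m inch '[{"ax":0,"ay":0,"az":0,"dx":2,"dy":-2,"dz":50,"fingers":24},{"ax":0,"ay":0,"az":0,"dx":2,"dy":-2,"dz":100,"fingers":24},{"ax":0,"ay":0,"az":0,"dx":2,"dy":-2,"dz":140,"fingers":24},{"ax":0,"ay":0,"az":0,"dx":2,"dy":-2,"dz":160,"fingers":24},{"ax":0,"ay":0,"az":0,"dx":2,"dy":-2,"dz":165,"fingers":24},{"ax":0,"ay":0,"az":0,"dx":2,"dy":-2,"dz":165,"fingers":24},{"ax":0,"ay":0,"az":0,"dx":2,"dy":-2,"dz":165,"fingers":24}]'
python3 - <<'E'
from h import *
delta([.659,.156,.0100],23.3)
for c in ('side','scene'):
  s=snap(c,c+'11'); im=cv2.imread(f'pics/{c}11.png'); u,v=P(s,[.66,.156,.01])[0].astype(int)
  cv2.imwrite(f'pics/{c}11c.png',cv2.resize(im[v-50:v+50,u-60:u+60],None,fx=6,fy=6,interpolation=2))
E
```

```text
clock: 17.9
tool_pos: [0.66, 0.1577, 0.0229]
orientation: [-180.0, -0.1, 23.5]
force: [-0.0, 0.1, -0.1]
opening: 0.0314
clock 17.9 tcp [0.66   0.1577 0.0229] rpy [-1.800e+02 -1.200e-01  2.355e+01] F [-0.   0.1 -0.1] op 0.0314
dxyz [-1.6  1.2 12.9] axyz [-0.  -0.1  0.2] |d| 13
```

View pics/side11c.png

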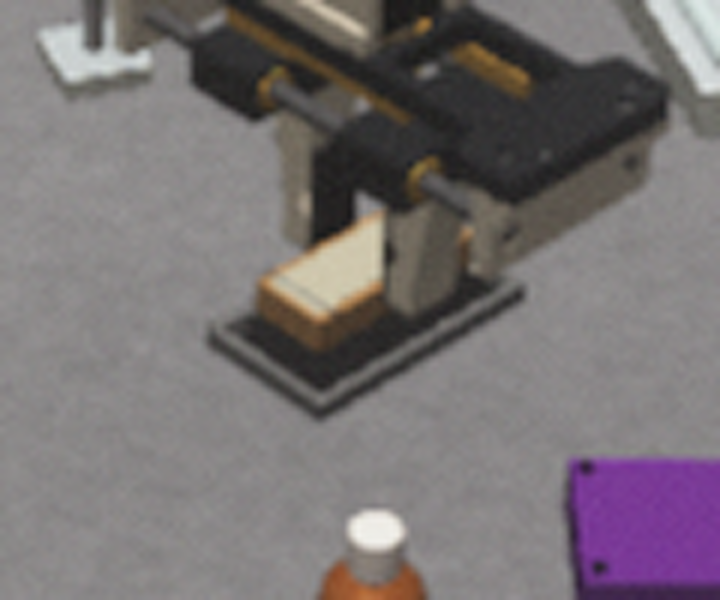

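View pics/scene11c.png

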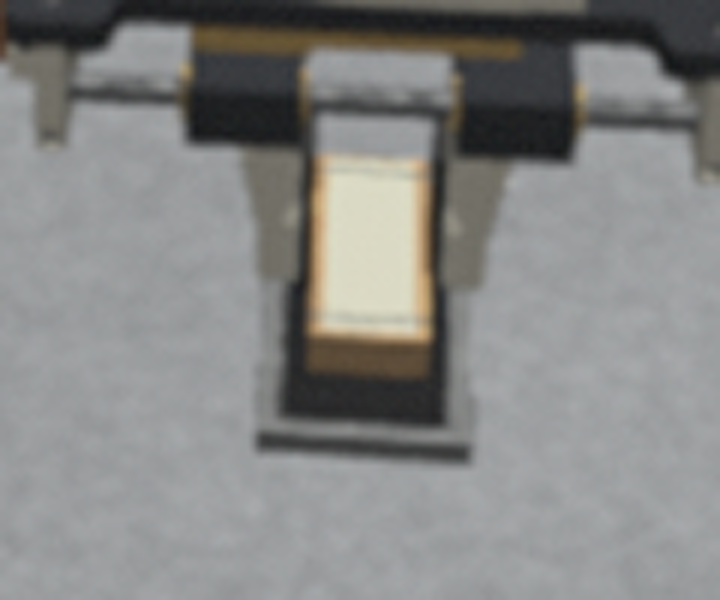

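Centred over the tray. Setting it down.

```bash
python3 -m inch '[{"ax":0,"ay":0,"az":0,"dx":0,"dy":0,"dz":5,"fingers":24},{"ax":0,"ay":0,"az":0,"dx":0,"dy":0,"dz":9,"fingers":24},{"ax":0,"ay":0,"az":0,"dx":0,"dy":0,"dz":11,"fingers":24},{"ax":0,"ay":0,"az":0,"dx":0,"dy":0,"dz":11.5,"fingers":24},{"ax":0,"ay":0,"az":0,"dx":0,"dy":0,"dz":11.5,"fingers":24}]'
```

```text
clock: 18.62
tool_pos: [0.6592, 0.1577, 0.01]
orientation: [180.0, -0.0, 23.6]
force: [0.3, 0.2, -0.9]
opening: 0.0318
```

```bash
python3 -m inch '[{"ax":0,"ay":0,"az":0,"dx":0,"dy":0,"dz":0.5,"fingers":24},{"ax":0,"ay":0,"az":0,"dx":0,"dy":0,"dz":0.5,"fingers":24}]'
```

```text
clock: 18.88
tool_pos: [0.6592, 0.1577, 0.0098]
orientation: [180.0, -0.0, 23.6]
force: [-1.5, -0.0, 1.9]
opening: 0.0311
```

```bash
python3 -m inch '[{"ax":0,"ay":0,"az":0,"dx":0,"dy":0,"dz":0.2,"fingers":33},{"ax":0,"ay":0,"az":0,"dx":0,"dy":0,"dz":0,"fingers":36},{"ax":0,"ay":0,"az":0,"dx":0,"dy":0,"dz":0,"fingers":44},{"ax":0,"ay":0,"az":0,"dx":0,"dy":0,"dz":0,"fingers":44},{"ax":0,"ay":0,"az":0,"dx":0,"dy":0,"dz":-15,"fingers":44},{"ax":0,"ay":0,"az":0,"dx":0,"dy":0,"dz":-50,"fingers":60},{"ax":0,"ay":0,"az":0,"dx":0,"dy":0,"dz":-100,"fingers":75},{"ax":0,"ay":0,"az":0,"dx":0,"dy":0,"dz":-160,"fingers":75}]'
python3 - <<'E'
from h import *
delta([.58,-.1,.26],-14)
for c in ('side','wrist'):
  s=snap(c,c+'12'); im=cv2.imread(f'pics/{c}12.png'); u,v=P(s,[.66,.156,.01])[0].astype(int)
  cv2.imwrite(f'pics/{c}12c.png',cv2.resize(im[v-50:v+50,u-60:u+60],None,fx=6,fy=6,interpolation=2))
E
```

```text
clock: 19.88
tool_pos: [0.6586, 0.1574, 0.1714]
orientation: [180.0, 0.1, 23.6]
force: [1.5, -0.0, -0.1]
opening: 0.0685
clock 19.88 tcp [0.6586 0.1574 0.1714] rpy [1.7999e+02 6.0000e-02 2.3560e+01] F [ 1.5 -0.  -0.1] op 0.0685
dxyz [-175.   204.5  -88.4] axyz [ 0.   0.1 37.6] |d| 283
```

View pics/side12c.png

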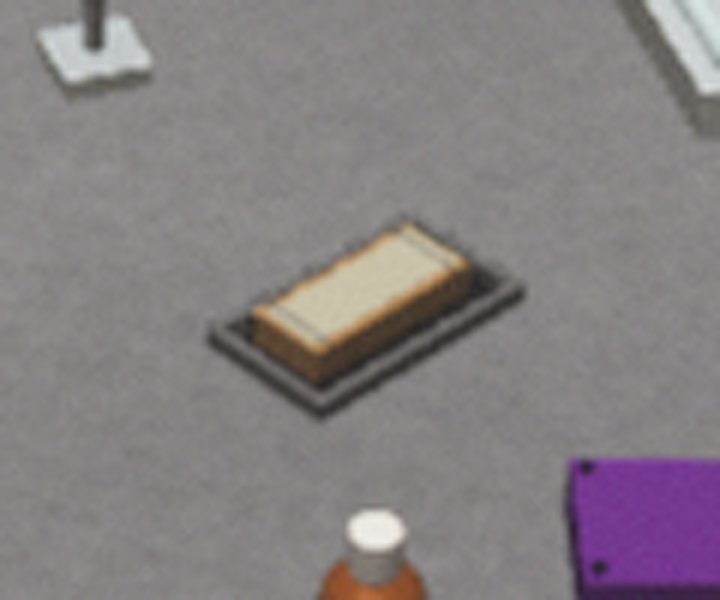

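View pics/wrist12c.png

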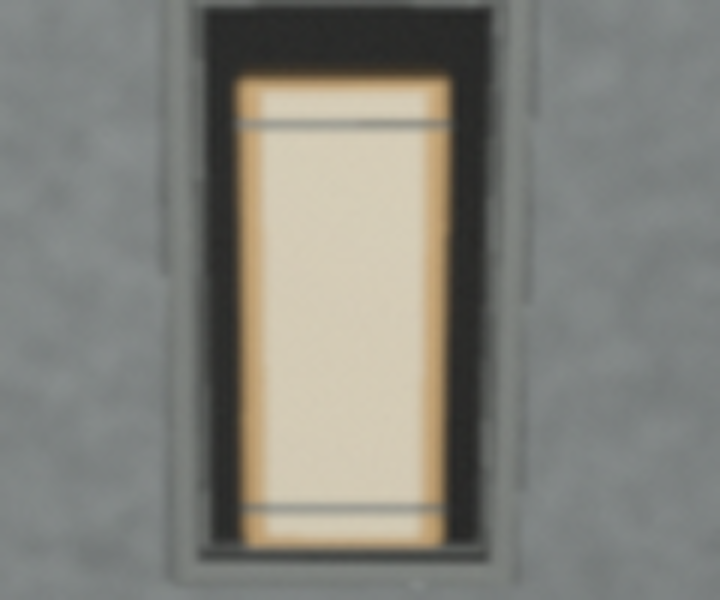

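The holder lies flat within the rim. Next, look at the chuck and riser.

Run:
```python
from h import *
delta([.62,-.14,.25],17)
```

```text
clock 19.98 tcp [0.6632 0.1589 0.1793] rpy [179.94  -0.78  23.63] F [ 1.1  0.5 -0.4] op 0.0733
dxyz [-158.4  256.6  -72.6] axyz [ 0.  -0.8  6.6] |d| 310
```

```bash
python3 -m inch '[{"ax":0,"ay":0,"az":6.5,"dx":-156,"dy":256,"dz":-72,"fingers":75},{"ax":0,"ay":0,"az":6.5,"dx":-156,"dy":256,"dz":-72,"fingers":75},{"ax":0,"ay":0,"az":6.5,"dx":-156,"dy":256,"dz":-72,"fingers":75},{"ax":0,"ay":0,"az":6.5,"dx":-156,"dy":256,"dz":-72,"fingers":75},{"ax":0,"ay":0,"az":6.5,"dx":-156,"dy":256,"dz":-72,"fingers":75},{"ax":0,"ay":0,"az":6.5,"dx":-156,"dy":256,"dz":-72,"fingers":75},{"ax":0,"ay":0,"az":6.5,"dx":-156,"dy":256,"dz":-72,"fingers":75},{"ax":0,"ay":0,"az":6.5,"dx":-156,"dy":256,"dz":-72,"fingers":75}]'
python3 - <<'E'
from h import *
s=snap('wrist','w13')
for k,z in (('riser_centre',.084),('chuck_centre',.1)):
 for d in trace(k,'wrist')[:2]:
        m=d['mask'].astype(np.uint8); c=max(cv2.findContours(m,0,2)[0],key=cv2.contourArea)
        p=np.array([ray(s,q[0],z) for q in c])[:,:2].astype(np.float32)
        print(k,round(d['score'],2),np.round(d['bbox']),cv2.minAreaRect(p),cv2.fitEllipse(p)[0])
delta([.68,-.125,.15],17)
cv2.imwrite('pics/w13c.png',cv2.resize(cv2.imread('pics/w13.png')[60:260,220:420],None,fx=3.5,fy=3,interpolation=cv2.INTER_CUBIC))
E
```

```text
clock: 20.98
tool_pos: [0.6185, -0.1383, 0.2414]
orientation: [-180.0, 0.0, 17.1]
force: [-0.0, 0.1, -0.3]
opening: 0.0749
riser_centre 0.83 [324. 149.  71.  76.] ((0.6787210702896118, -0.12551724910736084), (0.06153436005115509, 0.06105673685669899), 14.787721633911133) (0.6785922050476074, -0.1264142096042633)
riser_centre 0.82 [203.  75.  86.  92.] ((0.702864408493042, -0.014474570751190186), (0.05403052270412445, 0.05046427994966507), 70.64420318603516) (0.7029587626457214, -0.01426383201032877)
chuck_centre 0.83 [287. 259.  40.  47.] ((0.5786311626434326, -0.12031937390565872), (0.04044407978653908, 0.038709670305252075), 16.679882049560547) (0.5784275531768799, -0.12091977894306183)
chuck_centre 0.71 [325. 152.  62.  63.] ((0.6776576042175293, -0.12616123259067535), (0.04861806333065033, 0.048254773020744324), 62.010597229003906) (0.6774020791053772, -0.1261986345052719)
clock 21.12 tcp [ 0.6186 -0.1382  0.2412] rpy [-1.7999e+02  3.0000e-02  1.7150e+01] F [-0.4 -0.1  1.1] op 0.0751
dxyz [62.7  5.5 91.2] axyz [-0.   0.   0.1] |d| 111
```

View pics/w13c.png

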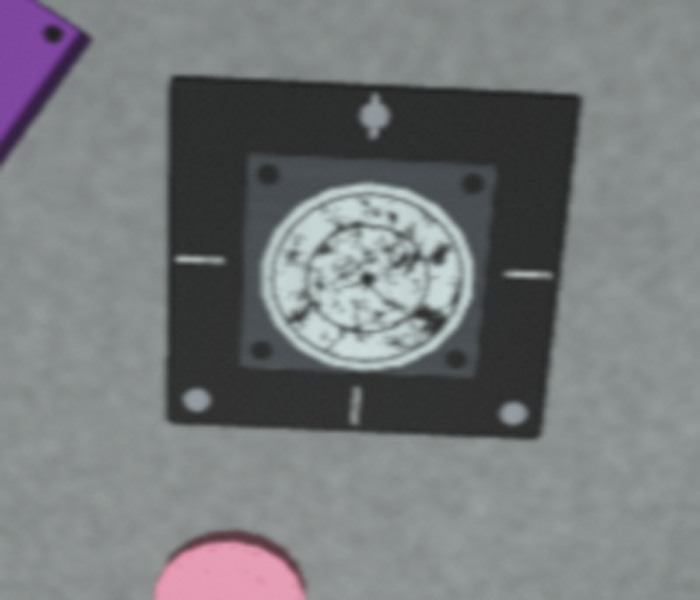

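Run:
```python
from h import *
delta([.6775,-.1262,.12],14.8)
```

```text
clock 21.12 tcp [ 0.6186 -0.1382  0.2412] rpy [-1.7999e+02  3.0000e-02  1.7150e+01] F [-0.4 -0.1  1.1] op 0.0751
dxyz [ 59.9   5.9 121.2] axyz [-0.   0.   2.3] |d| 135
```

```bash
python3 -m inch '[{"ax":0,"ay":0,"az":2.3,"dx":40,"dy":6,"dz":30,"fingers":75},{"ax":0,"ay":0,"az":2.3,"dx":60,"dy":6,"dz":70,"fingers":70},{"ax":0,"ay":0,"az":2.3,"dx":60,"dy":6,"dz":105,"fingers":70},{"ax":0,"ay":0,"az":2.3,"dx":60,"dy":6,"dz":121,"fingers":70},{"ax":0,"ay":0,"az":2.3,"dx":60,"dy":6,"dz":121,"fingers":70},{"ax":0,"ay":0,"az":2.3,"dx":60,"dy":6,"dz":121,"fingers":70}]'
python3 - <<'E'
from h import *
s=snap('wrist','w14');delta([.6775,-.1262,.091],14.8)
E
```

```text
clock: 21.88
tool_pos: [0.6785, -0.1275, 0.1224]
orientation: [179.9, -0.1, 14.8]
force: [0.7, -0.1, 1.2]
opening: 0.0702
clock 21.93 tcp [ 0.6786 -0.1275  0.1226] rpy [ 1.7995e+02 -1.7000e-01  1.4780e+01] F [-0.5 -0.9  0.9] op 0.0699
dxyz [-0.8 -1.6 31.6] axyz [ 0.1 -0.2 -0. ] |d| 32
```

View pics/w14.png

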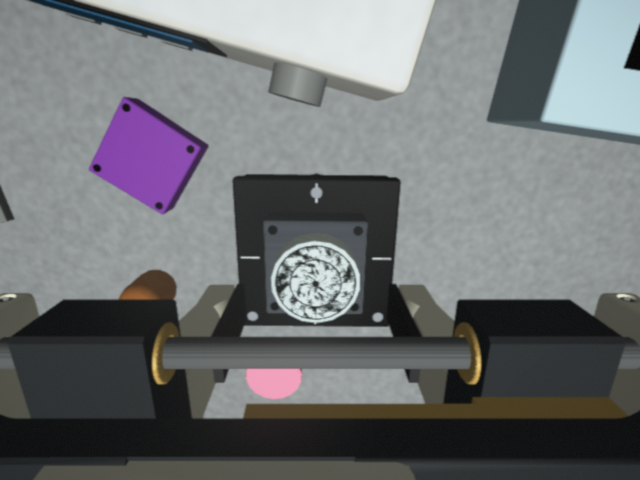

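Chuck centred at column 316 and the riser edges run square to the jaws. I'll go down and grip.

```bash
python3 -m inch '[{"ax":0,"ay":0,"az":0,"dx":-1,"dy":-0.5,"dz":15,"fingers":70},{"ax":0,"ay":0,"az":0,"dx":-1,"dy":-0.5,"dz":26,"fingers":66},{"ax":0,"ay":0,"az":0,"dx":-1,"dy":-0.5,"dz":29.5,"fingers":60},{"ax":0,"ay":0,"az":0,"dx":-1,"dy":-0.5,"dz":29.5,"fingers":58},{"ax":0,"ay":0,"az":0,"dx":-1,"dy":-0.5,"dz":29.5,"fingers":58}]'
python3 -m inch '[{"ax":0,"ay":0,"az":0,"dx":0,"dy":0,"dz":0,"fingers":54},{"ax":0,"ay":0,"az":0,"dx":0,"dy":0,"dz":0,"fingers":51},{"ax":0,"ay":0,"az":0,"dx":0,"dy":0,"dz":0,"fingers":48},{"ax":0,"ay":0,"az":0,"dx":0,"dy":0,"dz":0,"fingers":42},{"ax":0,"ay":0,"az":0,"dx":0,"dy":0,"dz":0,"fingers":42},{"ax":0,"ay":0,"az":0,"dx":0,"dy":0,"dz":0,"fingers":42}]'
```

```text
clock: 22.55
tool_pos: [0.6767, -0.1273, 0.0912]
orientation: [180.0, -0.0, 14.8]
force: [0.1, -0.5, -1.0]
opening: 0.0582
clock: 23.3
tool_pos: [0.6766, -0.1273, 0.0912]
orientation: [180.0, -0.0, 14.8]
force: [0.4, -0.5, 1.8]
opening: 0.0491
```

```bash
python3 -m inch '[{"ax":0,"ay":0,"az":0,"dx":0,"dy":0,"dz":-4,"fingers":42},{"ax":0,"ay":0,"az":0,"dx":0,"dy":0,"dz":-15,"fingers":42},{"ax":0,"ay":0,"az":0,"dx":0,"dy":0,"dz":-40,"fingers":42},{"ax":0,"ay":0,"az":0,"dx":0,"dy":0,"dz":-70,"fingers":42},{"ax":0,"ay":0,"az":0,"dx":0,"dy":0,"dz":-80,"fingers":42},{"ax":0,"ay":0,"az":0,"dx":0,"dy":0,"dz":-80,"fingers":42}]'
python3 - <<'E'
from h import *
s=snap('wrist','w15');delta([.4615,-.0137,.171],14.8)
for k,z in (('riser_centre',.084),('round_tray_floor',.008)):
 for d in trace(k,'wrist')[:2]:
        m=d['mask'].astype(np.uint8); c=max(cv2.findContours(m,0,2)[0],key=cv2.contourArea)
        p=np.array([ray(s,q[0],z) for q in c])[:,:2].astype(np.float32)
        print(k,round(d['score'],2),np.round(d['bbox']),cv2.minAreaRect(p))
E
```

```text
clock: 24.05
tool_pos: [0.6768, -0.1272, 0.1718]
orientation: [180.0, -0.1, 14.8]
force: [0.3, 0.9, -1.0]
opening: 0.0491
clock 24.1 tcp [ 0.6761 -0.1271  0.1706] rpy [-1.7997e+02  1.0000e-02  1.4750e+01] F [-0.6  0.4 -1.2] op 0.0489
dxyz [-178.7 -164.3   -0.3] axyz [-0.   0.  -0.1] |d| 243
riser_centre 0.76 [176. 146.  99. 102.] ((0.7162266373634338, -0.017282258719205856), (0.05099678039550781, 0.05060631409287453), 70.49408721923828)
riser_centre 0.67 [318. 230.  84.  73.] ((0.686255931854248, -0.12335798144340515), (0.052373506128787994, 0.05959470570087433), 14.73684310913086)
```

View pics/w15.png

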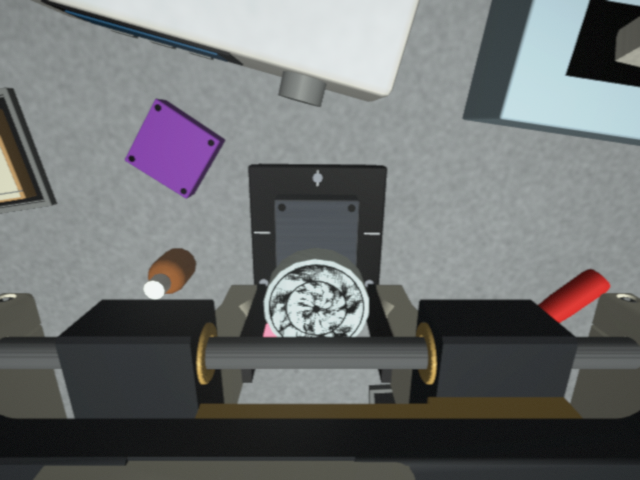

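```bash
python3 -m inch '[{"ax":0,"ay":0,"az":0,"dx":-179,"dy":-164,"dz":0,"fingers":42},{"ax":0,"ay":0,"az":0,"dx":-179,"dy":-164,"dz":0,"fingers":42},{"ax":0,"ay":0,"az":0,"dx":-179,"dy":-164,"dz":0,"fingers":42},{"ax":0,"ay":0,"az":0,"dx":-179,"dy":-164,"dz":0,"fingers":42},{"ax":0,"ay":0,"az":0,"dx":-179,"dy":-164,"dz":0,"fingers":42},{"ax":0,"ay":0,"az":0,"dx":-179,"dy":-164,"dz":0,"fingers":42}]'
python3 - <<'E'
from h import *
s=snap('wrist','w16');delta([.4615,-.0137,.0102],14.8)
for d in landmark_of('round_tray_floor','wrist')[:2]: print(d['score'],ray(s,d['position'],.003))
E
```

```text
clock: 24.95
tool_pos: [0.4618, -0.014, 0.171]
orientation: [180.0, -0.0, 14.8]
force: [0.3, -0.2, -2.1]
opening: 0.0491
clock 25.0 tcp [ 0.4621 -0.0143  0.1709] rpy [179.99   0.    14.77] F [-0.2 -0.5 -0.1] op 0.049
dxyz [ -0.4  -0.7 160.7] axyz [ 0.  0. -0.] |d| 161
0.83 [ 0.46237005 -0.0157882   0.003     ]
```

View pics/w16.png

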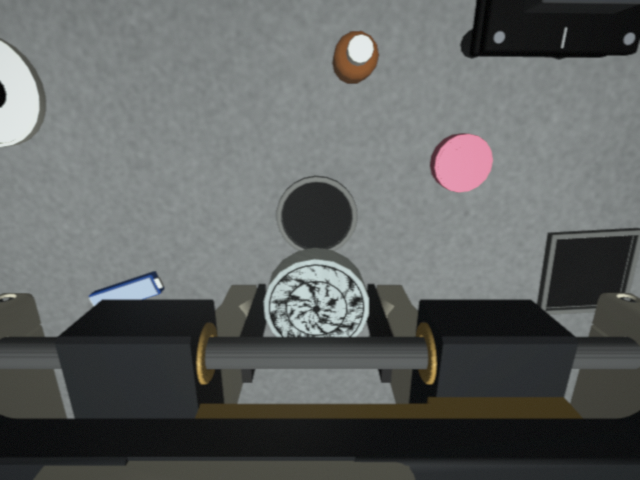

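```bash
python3 -m inch '[{"ax":0,"ay":0,"az":0,"dx":-1,"dy":0,"dz":50,"fingers":42},{"ax":0,"ay":0,"az":0,"dx":-1,"dy":0,"dz":100,"fingers":42},{"ax":0,"ay":0,"az":0,"dx":-1,"dy":0,"dz":130,"fingers":42},{"ax":0,"ay":0,"az":0,"dx":-1,"dy":0,"dz":146,"fingers":42},{"ax":0,"ay":0,"az":0,"dx":-1,"dy":0,"dz":148,"fingers":42},{"ax":0,"ay":0,"az":0,"dx":-1,"dy":0,"dz":148,"fingers":42}]'
python3 - <<'E'
from h import *
delta([.461,-.0145,.0102],14.8)
for c in ('side','scene'):
  s=snap(c,c+'17'); im=cv2.imread(f'pics/{c}17.png'); u,v=P(s,[.462,-.014,.01])[0].astype(int)
  cv2.imwrite(f'pics/{c}17c.png',cv2.resize(im[v-50:v+50,u-60:u+60],None,fx=6,fy=6,interpolation=2))
E
```

```text
clock: 25.8
tool_pos: [0.4612, -0.0147, 0.023]
orientation: [180.0, 0.0, 14.7]
force: [0.0, 0.1, 0.2]
opening: 0.0491
clock 25.8 tcp [ 0.4612 -0.0147  0.023 ] rpy [1.7999e+02 2.0000e-02 1.4730e+01] F [0.  0.1 0.2] op 0.0491
dxyz [-0.1 -0.3 12.8] axyz [ 0.   0.  -0.1] |d| 13
```

View pics/side17c.png

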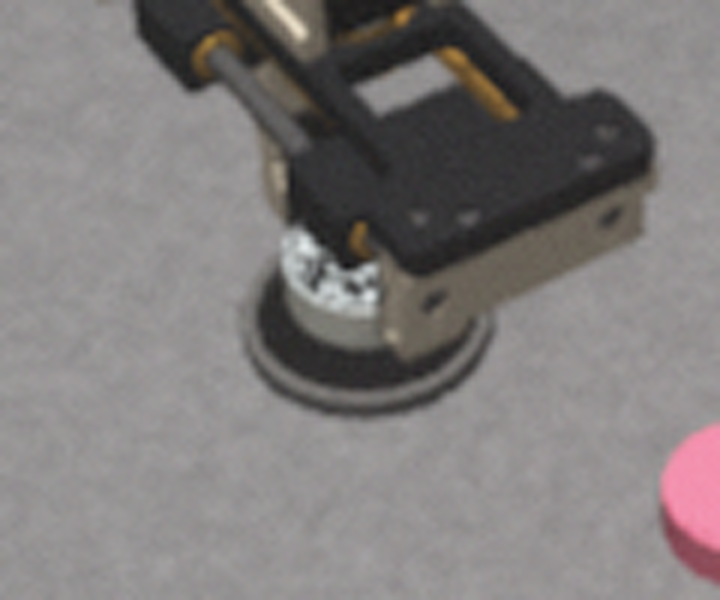

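View pics/scene17c.png

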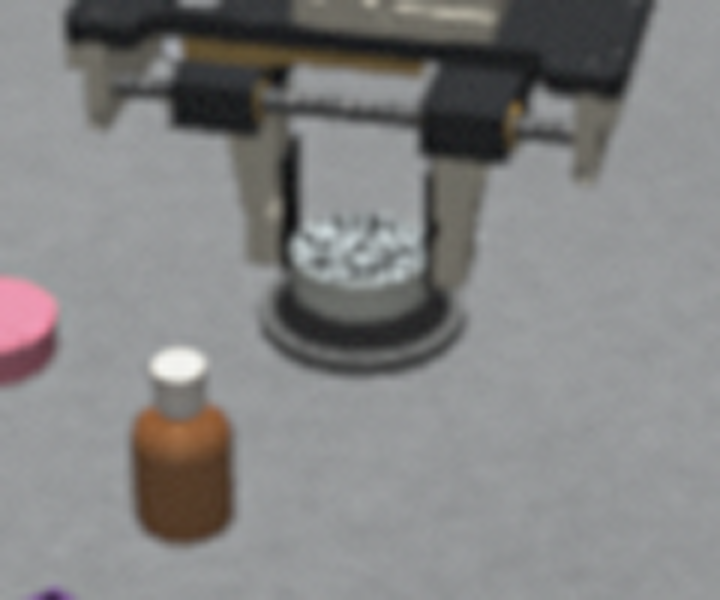

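Centred over the round tray. Lowering.

```bash
python3 -m inch '[{"ax":0,"ay":0,"az":0,"dx":0,"dy":0,"dz":5,"fingers":42},{"ax":0,"ay":0,"az":0,"dx":0,"dy":0,"dz":9,"fingers":42},{"ax":0,"ay":0,"az":0,"dx":0,"dy":0,"dz":11,"fingers":42},{"ax":0,"ay":0,"az":0,"dx":0,"dy":0,"dz":11.7,"fingers":42},{"ax":0,"ay":0,"az":0,"dx":0,"dy":0,"dz":11.7,"fingers":42}]'
```

```text
clock: 26.52
tool_pos: [0.4606, -0.0145, 0.0113]
orientation: [180.0, 0.0, 14.8]
force: [0.6, -0.9, -0.8]
opening: 0.0489
```

```bash
python3 -m inch '[{"ax":0,"ay":0,"az":0,"dx":0,"dy":0,"dz":0.4,"fingers":42},{"ax":0,"ay":0,"az":0,"dx":0,"dy":0,"dz":0.4,"fingers":42}]'
```

```text
clock: 26.78
tool_pos: [0.4606, -0.0145, 0.0109]
orientation: [-180.0, -0.0, 14.8]
force: [-0.4, -0.2, -0.4]
opening: 0.0488
```

```bash
python3 -m inch '[{"ax":0,"ay":0,"az":0,"dx":0,"dy":0,"dz":0.5,"fingers":42},{"ax":0,"ay":0,"az":0,"dx":0,"dy":0,"dz":0.8,"fingers":42},{"ax":0,"ay":0,"az":0,"dx":0,"dy":0,"dz":0.8,"fingers":42}]'
```

```text
clock: 27.15
tool_pos: [0.4606, -0.0145, 0.0101]
orientation: [180.0, 0.0, 14.8]
force: [0.1, -0.2, -0.0]
opening: 0.0486
```

```bash
python3 -m inch '[{"ax":0,"ay":0,"az":0,"dx":0,"dy":0,"dz":0.4,"fingers":42},{"ax":0,"ay":0,"az":0,"dx":0,"dy":0,"dz":0.4,"fingers":42}]'
```

```text
clock: 27.4
tool_pos: [0.4606, -0.0145, 0.0101]
orientation: [180.0, -0.0, 14.8]
force: [-3.2, 0.2, 6.6]
opening: 0.0489
```

Contact. Release slowly and lift.

```bash
python3 -m inch '[{"ax":0,"ay":0,"az":0,"dx":0,"dy":0,"dz":0,"fingers":50},{"ax":0,"ay":0,"az":0,"dx":0,"dy":0,"dz":0,"fingers":53},{"ax":0,"ay":0,"az":0,"dx":0,"dy":0,"dz":0,"fingers":60},{"ax":0,"ay":0,"az":0,"dx":0,"dy":0,"dz":0,"fingers":60},{"ax":0,"ay":0,"az":0,"dx":0,"dy":0,"dz":-15,"fingers":60},{"ax":0,"ay":0,"az":0,"dx":0,"dy":0,"dz":-50,"fingers":70},{"ax":0,"ay":0,"az":0,"dx":0,"dy":0,"dz":-100,"fingers":80},{"ax":0,"ay":0,"az":0,"dx":0,"dy":0,"dz":-150,"fingers":80}]'
python3 - <<'E'
from h import *
delta([.66,-.1305,.16],14.8)
for c in ('side','wrist'):
  s=snap(c,c+'18'); im=cv2.imread(f'pics/{c}18.png'); u,v=P(s,[.462,-.014,.01])[0].astype(int)
  cv2.imwrite(f'pics/{c}18c.png',cv2.resize(im[v-50:v+50,u-60:u+60],None,fx=6,fy=6,interpolation=2))
E
```

```text
clock: 28.4
tool_pos: [0.4602, -0.0147, 0.1611]
orientation: [180.0, 0.0, 14.8]
force: [1.8, 0.4, -1.0]
opening: 0.0788
clock 28.4 tcp [ 0.4602 -0.0147  0.1611] rpy [1.7999e+02 4.0000e-02 1.4760e+01] F [ 1.8  0.4 -1. ] op 0.0788
dxyz [163.6 162.9   1. ] axyz [ 0.  0. -0.] |d| 231
```

View pics/side18c.png

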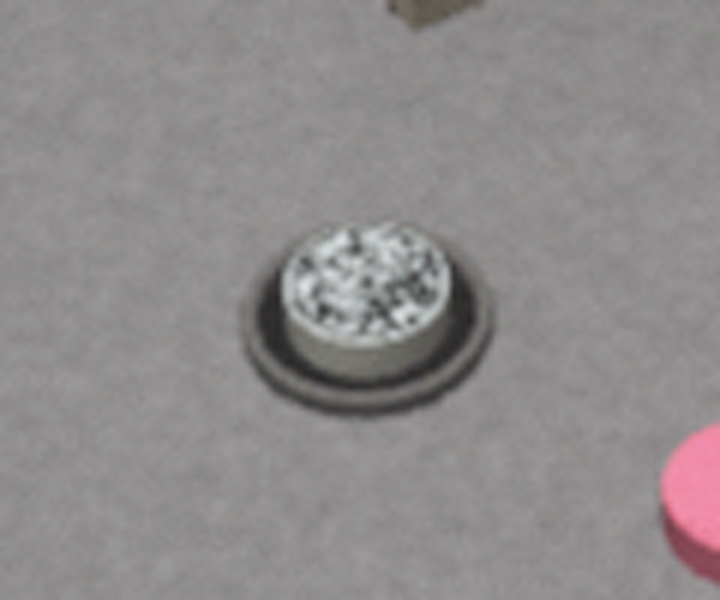

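View pics/wrist18c.png

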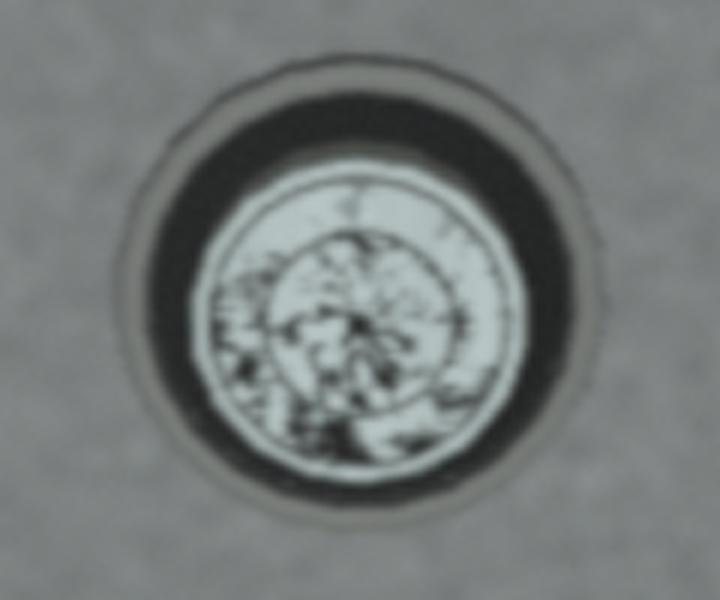

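The chuck lies flat in the tray. Now the riser.

```bash
python3 -m inch '[{"ax":0,"ay":0,"az":0,"dx":180,"dy":163,"dz":0,"fingers":80},{"ax":0,"ay":0,"az":0,"dx":180,"dy":163,"dz":0,"fingers":80},{"ax":0,"ay":0,"az":0,"dx":180,"dy":163,"dz":0,"fingers":80},{"ax":0,"ay":0,"az":0,"dx":180,"dy":163,"dz":0,"fingers":80},{"ax":0,"ay":0,"az":0,"dx":180,"dy":163,"dz":0,"fingers":80},{"ax":0,"ay":0,"az":0,"dx":180,"dy":163,"dz":10,"fingers":80},{"ax":0,"ay":0,"az":0,"dx":180,"dy":163,"dz":10,"fingers":80}]'
python3 - <<'E'
from h import *
s=snap('wrist','w19')
for k,z in (('riser_centre',.084),):
 for d in trace(k,'wrist')[:2]:
        m=d['mask'].astype(np.uint8); c=max(cv2.findContours(m,0,2)[0],key=cv2.contourArea)
        p=np.array([ray(s,q[0],z) for q in c])[:,:2].astype(np.float32)
        print(k,round(d['score'],2),np.round(d['bbox']),cv2.minAreaRect(p))
delta([.6785,-.126,.070],14.8)
E
```

```text
clock: 29.38
tool_pos: [0.6747, -0.1257, 0.1485]
orientation: [-180.0, 0.1, 14.8]
force: [-0.0, 1.2, 0.4]
opening: 0.0797
riser_centre 0.83 [320. 243.  93.  93.] ((0.6812161803245544, -0.12486352026462555), (0.06371854990720749, 0.05989943817257881), 13.686904907226562)
riser_centre 0.6 [167. 147. 110. 106.] ((0.7168594598770142, -0.01897350698709488), (0.04908163473010063, 0.04917408525943756), 70.34200286865234)
clock 29.48 tcp [ 0.6756 -0.1257  0.1501] rpy [180.    -0.    14.81] F [ 0.3 -0.5 -0.2] op 0.0803
dxyz [ 2.7  1.  80.1] axyz [ 0. -0.  0.] |d| 80
```

View pics/w19.png

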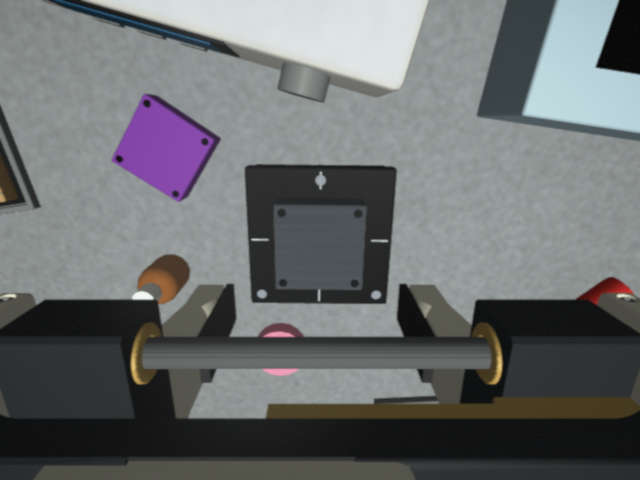

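```bash
python3 -m inch '[{"ax":0,"ay":0,"az":0,"dx":3,"dy":1,"dz":40,"fingers":80},{"ax":0,"ay":0,"az":0,"dx":3,"dy":1,"dz":60,"fingers":80},{"ax":0,"ay":0,"az":0,"dx":3,"dy":1,"dz":75,"fingers":80},{"ax":0,"ay":0,"az":0,"dx":3,"dy":1,"dz":79.5,"fingers":75},{"ax":0,"ay":0,"az":0,"dx":3,"dy":1,"dz":79.5,"fingers":70},{"ax":0,"ay":0,"az":0,"dx":3,"dy":1,"dz":79.5,"fingers":68}]'
python3 -m inch '[{"ax":0,"ay":0,"az":0,"dx":0,"dy":0,"dz":0,"fingers":64},{"ax":0,"ay":0,"az":0,"dx":0,"dy":0,"dz":0,"fingers":61},{"ax":0,"ay":0,"az":0,"dx":0,"dy":0,"dz":0,"fingers":58},{"ax":0,"ay":0,"az":0,"dx":0,"dy":0,"dz":0,"fingers":50},{"ax":0,"ay":0,"az":0,"dx":0,"dy":0,"dz":0,"fingers":50},{"ax":0,"ay":0,"az":0,"dx":0,"dy":0,"dz":0,"fingers":50}]'
```

```text
clock: 30.22
tool_pos: [0.68, -0.1265, 0.0713]
orientation: [180.0, -0.1, 14.8]
force: [-0.4, 0.3, -0.2]
opening: 0.0684
clock: 30.98
tool_pos: [0.6795, -0.1265, 0.0705]
orientation: [180.0, -0.0, 14.8]
force: [-0.9, -0.6, 4.1]
opening: 0.0596
```

```bash
python3 -m inch '[{"ax":0,"ay":0,"az":0,"dx":0,"dy":0,"dz":-4,"fingers":50},{"ax":0,"ay":0,"az":0,"dx":0,"dy":0,"dz":-15,"fingers":50},{"ax":0,"ay":0,"az":0,"dx":0,"dy":0,"dz":-40,"fingers":50},{"ax":0,"ay":0,"az":0,"dx":0,"dy":0,"dz":-70,"fingers":50},{"ax":0,"ay":0,"az":0,"dx":0,"dy":0,"dz":-100,"fingers":50},{"ax":0,"ay":0,"az":0,"dx":0,"dy":0,"dz":-100,"fingers":50}]'
python3 - <<'E'
from h import *
s=snap('wrist','w20');delta([.4745,-.286,.171],18.2)
E
```

```text
clock: 31.72
tool_pos: [0.681, -0.1266, 0.1738]
orientation: [179.9, -0.3, 14.8]
force: [0.7, -0.7, -2.0]
opening: 0.0596
clock 31.77 tcp [ 0.6799 -0.1264  0.1716] rpy [ 1.7999e+02 -1.4000e-01  1.4750e+01] F [-0.4  0.3 -3.3] op 0.0599
dxyz [-239.2  102.     0. ] axyz [ 0.  -0.1 -3.4] |d| 260
```

View pics/w20.png

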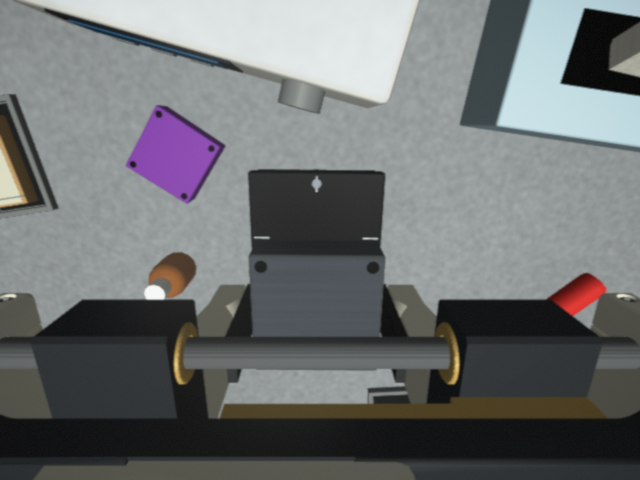

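Riser held. I'll stop 50 mm short of the tray, on its base side, to measure the tray.

```bash
python3 -m inch '[{"ax":0,"ay":0,"az":-3.4,"dx":-289,"dy":102,"dz":0,"fingers":50},{"ax":0,"ay":0,"az":-3.4,"dx":-289,"dy":102,"dz":0,"fingers":50},{"ax":0,"ay":0,"az":-3.4,"dx":-289,"dy":102,"dz":0,"fingers":50},{"ax":0,"ay":0,"az":-3.4,"dx":-289,"dy":102,"dz":0,"fingers":50},{"ax":0,"ay":0,"az":-3.4,"dx":-289,"dy":102,"dz":0,"fingers":50},{"ax":0,"ay":0,"az":-3.4,"dx":-289,"dy":102,"dz":0,"fingers":50},{"ax":0,"ay":0,"az":-3.4,"dx":-289,"dy":102,"dz":0,"fingers":50}]'
python3 - <<'E'
from h import *
s=snap('wrist','w21')
for k,z in (('square_tray_floor',.008),):
 for d in trace(k,'wrist')[:2]:
        m=d['mask'].astype(np.uint8); c=max(cv2.findContours(m,0,2)[0],key=cv2.contourArea)
        p=np.array([ray(s,q[0],z) for q in c])[:,:2].astype(np.float32)
        print(k,round(d['score'],2),np.round(d['bbox']),cv2.minAreaRect(p))
for d in landmark_of('square_tray_floor','wrist')[:2]: print(d['score'],ray(s,d['position'],.003))
delta([.4745,-.286,.171],18.2)
E
```

```text
clock: 32.65
tool_pos: [0.4255, -0.2988, 0.1697]
orientation: [-180.0, 0.0, 18.1]
force: [-0.2, 0.1, -2.6]
opening: 0.0601
square_tray_floor 0.59 [322. 161. 101.  98.] ((0.47438952326774597, -0.28626853227615356), (0.08536636084318161, 0.0860869511961937), 18.1016788482666)
0.59 [ 0.47409538 -0.28515171  0.003     ]
clock 32.8 tcp [ 0.4265 -0.2982  0.1697] rpy [-1.7998e+02  3.0000e-02  1.8210e+01] F [ 0.2 -0.1 -2.3] op 0.0597
dxyz [49.4  3.4 -1.3] axyz [-0.  0.  0.] |d| 50
```

View pics/w21.png

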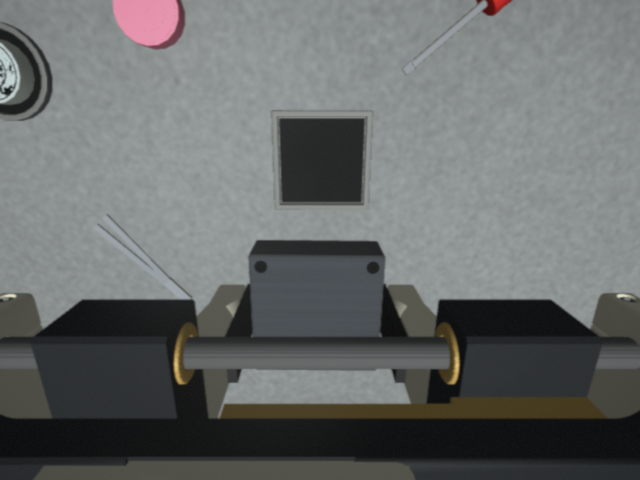

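```bash
python3 -m inch '[{"ax":0,"ay":0,"az":0,"dx":40,"dy":3.5,"dz":0,"fingers":50},{"ax":0,"ay":0,"az":0,"dx":48.5,"dy":3.5,"dz":40,"fingers":50},{"ax":0,"ay":0,"az":0,"dx":48.5,"dy":3.5,"dz":90,"fingers":50},{"ax":0,"ay":0,"az":0,"dx":48.5,"dy":3.5,"dz":125,"fingers":50},{"ax":0,"ay":0,"az":0,"dx":48.5,"dy":3.5,"dz":143,"fingers":50},{"ax":0,"ay":0,"az":0,"dx":48.5,"dy":3.5,"dz":146,"fingers":50},{"ax":0,"ay":0,"az":0,"dx":48.5,"dy":3.5,"dz":146,"fingers":50},{"ax":0,"ay":0,"az":0,"dx":48.5,"dy":3.5,"dz":146,"fingers":50}]'
python3 - <<'E'
from h import *
delta([.4738,-.2862,.0115],18.1)
for c in ('side','scene'):
  s=snap(c,c+'22'); im=cv2.imread(f'pics/{c}22.png'); u,v=P(s,[.474,-.286,.01])[0].astype(int)
  v=min(v,429)
  cv2.imwrite(f'pics/{c}22c.png',cv2.resize(im[v-50:v+50,u-60:u+60],None,fx=6,fy=6,interpolation=2))
E
```

```text
clock: 33.8
tool_pos: [0.474, -0.287, 0.0252]
orientation: [179.9, -0.1, 18.2]
force: [-0.4, 0.2, -1.7]
opening: 0.0597
clock 33.8 tcp [ 0.474  -0.287   0.0252] rpy [ 1.7994e+02 -9.0000e-02  1.8190e+01] F [-0.4  0.2 -1.7] op 0.0597
dxyz [-0.  -0.8 13.7] axyz [ 0.1 -0.1  0.1] |d| 14
```

View pics/side22c.png

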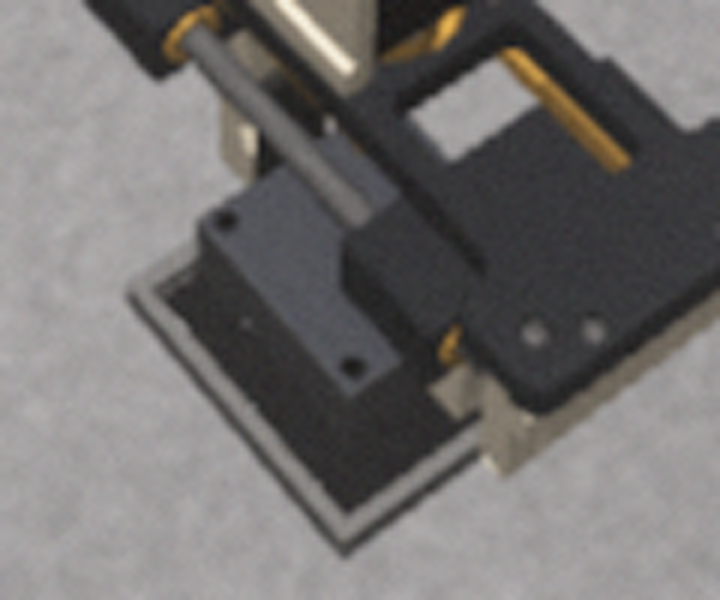

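View pics/scene22c.png

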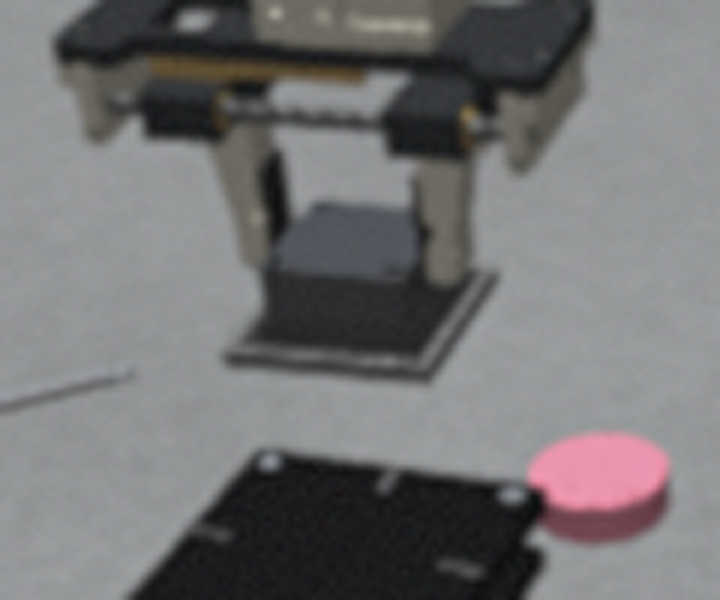

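```bash
python3 -m inch '[{"ax":0,"ay":0,"az":0,"dx":0,"dy":-0.5,"dz":5,"fingers":50},{"ax":0,"ay":0,"az":0,"dx":0,"dy":-0.5,"dz":9,"fingers":50},{"ax":0,"ay":0,"az":0,"dx":0,"dy":-0.5,"dz":11,"fingers":50},{"ax":0,"ay":0,"az":0,"dx":0,"dy":-0.5,"dz":12,"fingers":50},{"ax":0,"ay":0,"az":0,"dx":0,"dy":-0.5,"dz":12,"fingers":50}]'
```

```text
clock: 34.52
tool_pos: [0.4729, -0.2865, 0.0121]
orientation: [-180.0, 0.0, 18.2]
force: [0.7, 0.1, -2.1]
opening: 0.0597
```

```bash
python3 -m inch '[{"ax":0,"ay":0,"az":0,"dx":0,"dy":0,"dz":0.5,"fingers":50},{"ax":0,"ay":0,"az":0,"dx":0,"dy":0,"dz":0.5,"fingers":50}]'
```

```text
clock: 34.78
tool_pos: [0.4729, -0.2865, 0.0118]
orientation: [180.0, -0.0, 18.2]
force: [-0.7, 0.4, -2.4]
opening: 0.0598
```

```bash
python3 -m inch '[{"ax":0,"ay":0,"az":0,"dx":0,"dy":0,"dz":0.4,"fingers":50},{"ax":0,"ay":0,"az":0,"dx":0,"dy":0,"dz":0.4,"fingers":50}]'
```

```text
clock: 35.02
tool_pos: [0.473, -0.2865, 0.0115]
orientation: [180.0, -0.0, 18.2]
force: [-1.0, 0.9, -0.2]
opening: 0.0596
```

Contact is starting: the weight is coming off the wrist.

```bash
python3 -m inch '[{"ax":0,"ay":0,"az":0,"dx":0,"dy":0,"dz":0.3,"fingers":50},{"ax":0,"ay":0,"az":0,"dx":0,"dy":0,"dz":0.3,"fingers":50}]'
python3 -m inch '[{"ax":0,"ay":0,"az":0,"dx":0,"dy":0,"dz":0,"fingers":61},{"ax":0,"ay":0,"az":0,"dx":0,"dy":0,"dz":0,"fingers":64},{"ax":0,"ay":0,"az":0,"dx":0,"dy":0,"dz":0,"fingers":72},{"ax":0,"ay":0,"az":0,"dx":0,"dy":0,"dz":0,"fingers":72},{"ax":0,"ay":0,"az":0,"dx":0,"dy":0,"dz":-15,"fingers":72},{"ax":0,"ay":0,"az":0,"dx":0,"dy":0,"dz":-50,"fingers":80},{"ax":0,"ay":0,"az":0,"dx":0,"dy":0,"dz":-110,"fingers":80},{"ax":0,"ay":0,"az":0,"dx":0,"dy":0,"dz":-170,"fingers":80}]'
python3 - <<'E'
from h import *
delta([.45,-.1,.3],18.1)
for c in ('side','wrist','scene'):
  s=snap(c,c+'23')
  for d in landmark_of('bottle_centre',c)[:1]: print(c,np.round(ray(s,d['position'],.031),4),'bottle')
  for d in landmark_of('standard_centre',c)[:1]: print(c,np.round(ray(s,d['position'],.021),4),'standard')
im=cv2.imread('pics/side23.png');cv2.imwrite('pics/side23c.png',im[100:480,140:500])
E
```

```text
clock: 35.28
tool_pos: [0.473, -0.2865, 0.0114]
orientation: [180.0, -0.0, 18.2]
force: [-1.6, 1.4, 5.8]
opening: 0.0602
clock: 36.28
tool_pos: [0.4726, -0.2865, 0.1839]
orientation: [180.0, -0.0, 18.2]
force: [1.1, 0.1, 0.4]
opening: 0.0797
clock 36.27 tcp [ 0.4726 -0.2865  0.1839] rpy [ 1.7998e+02 -1.0000e-02  1.8170e+01] F [1.1 0.1 0.4] op 0.0797
dxyz [  36.7 -184.2 -116.2] axyz [ 0.  -0.   0.1] |d| 221
side [0.4873 0.2567 0.031 ] bottle
side [0.6274 0.3374 0.021 ] standard
scene [ 0.5901 -0.0127  0.031 ] bottle
scene [0.6096 0.3395 0.021 ] standard
```

View pics/side23.png

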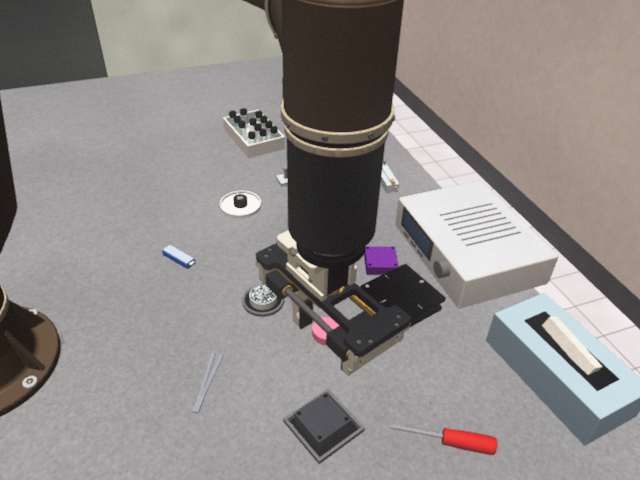

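View pics/wrist23.png

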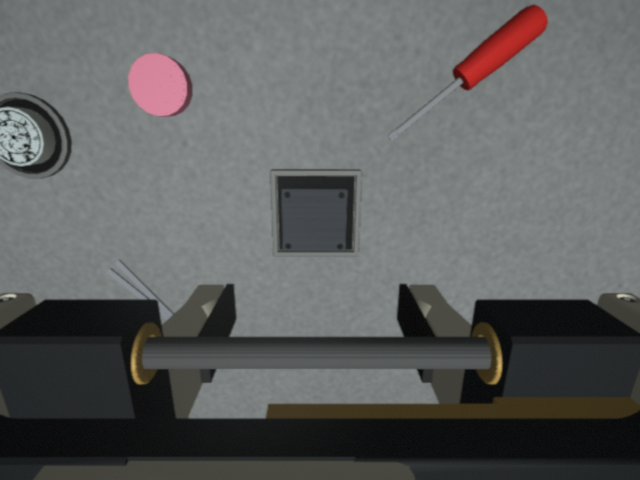

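View pics/scene23.png

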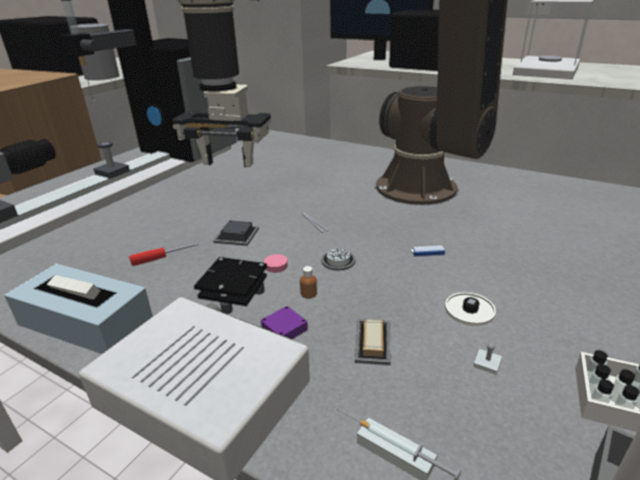

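All four pieces are in place. The bottle (308,283) and the standard (488,355) sit at the same pixels as in the first picture. I'll let the arm settle and hand in.

```bash
python3 -m inch '[{"ax":0,"ay":0,"az":0,"dx":0,"dy":0,"dz":0,"fingers":80},{"ax":0,"ay":0,"az":0,"dx":0,"dy":0,"dz":0,"fingers":80},{"ax":0,"ay":0,"az":0,"dx":0,"dy":0,"dz":0,"fingers":80},{"ax":0,"ay":0,"az":0,"dx":0,"dy":0,"dz":0,"fingers":80}]'; python3 -c "
from h import *
a=cv2.imread('pics/scene0.png').astype(int);s=snap('scene','scene24');b=cv2.imread('pics/scene24.png').astype(int)
for n,(x0,x1,y0,y1) in dict(bottle=(296,322,265,302),std=(472,505,340,372),pink=(264,290,254,272),purple=(260,308,305,340)).items(): print(n,abs(a-b)[y0:y1,x0:x1].mean())
print(close_job())"
```

```text
clock: 37.22
tool_pos: [0.4729, -0.2865, 0.181]
orientation: [-180.0, 0.0, 18.2]
force: [0.0, 0.3, -0.1]
opening: 0.0801
bottle 2.443866943866944
std 2.993371212121212
pink 2.633903133903134
purple 2.4248015873015873
the job is handed in; nothing more can be done
None
```

I took the stack apart from the top down and put each piece away: the puck face up in the white dish, the holder in the long tray, the chuck in the round tray and the riser in the square tray. Each was lowered to light contact (about 2–7 N at the wrist) before release, and I handed the job in at about 37 s of the 112 s allowed.

- **Placement:** in the last pictures the holder, chuck and riser lie flat inside their rims and the puck stands upright, bright face up.
- **Bystanders:** the regions around the bottle, the ball standard and the pink and purple look-alikes match the first picture to within what looks like image noise.
- **One disagreement:** in the final side view the arm hid the bottle and partly hid the standard. The networks' positions there were off by about 0.28 m for the bottle and 15 mm for the standard. I set them aside because the scene view put both where they had been, to within about 8 mm.

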